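Charge a cold chest with sample pots through a drop cup

TASK

While the blue cold chest stays shut, stand all the sample pots together in the trough of the white drop cup. Then lift the chest's lid right back onto its stop, hold the loaded cup over the open chest and press it down so that the chest's rim pushes up the yellow release tab and all the pots fall through the red bottom into the chest. Finally put the empty cup back squarely on its black mat and shut the lid, in either order, leaving the other bench things where they are.

Things in the scene. Friction and masses are not known exactly. Their poses are not given: they have to be found in the camera images.
- pot0_mid (a point): centre (half-way up, 32 mm above its foot) of a closed sample pot with a red cap: upright cylinder 34 mm in diameter, 64 mm tall, about 45 g, weighted foot, standing on the bench at the start; its z axis is the pot's axis. Two to four of the four pots are present.
- pot1_mid (a point): centre (half-way up, 32 mm above its foot) of a closed sample pot with a green cap: upright cylinder 34 mm in diameter, 64 mm tall, about 45 g, weighted foot, standing on the bench at the start; its z axis is the pot's axis. Two to four of the four pots are present.
- pot2_mid (a point): centre (half-way up, 32 mm above its foot) of a closed sample pot with an orange cap: upright cylinder 34 mm in diameter, 64 mm tall, about 45 g, weighted foot, standing on the bench at the start; its z axis is the pot's axis. Two to four of the four pots are present.
- pot3_mid (a point): centre (half-way up, 32 mm above its foot) of a closed sample pot with a yellow cap: upright cylinder 34 mm in diameter, 64 mm tall, about 45 g, weighted foot, standing on the bench at the start; its z axis is the pot's axis. Two to four of the four pots are present.
- cup_grip (a point): grip point in the black grip block (16 mm thick along x, 28 mm along y) that rises from the middle of the loose white drop cup: 84 mm above the cup's feet, 18 mm below the block's top, over the cup's middle. Axes: x across the trough, y along it, z up. The cup is 58 mm (x) by 214 mm (y), about 0.37 kg; grip it with the fingers closing along x
- cup_trough (a point): centre of the trough's floor, 74 mm below cup_grip, same axes, 10 mm above the cup's feet. A 28 mm middle block and thin walls, all 28 mm high, part it into four slots, each 50 mm (x) by 43 mm (y), centred at x = 0, y = +-35.5 and +-81.5 mm; each takes one standing pot, whose centre is then 32 mm above this floor. Fingers closing along x stay clear of neighbouring pots and of the grip block
- cup_flap (a joint): swing of the cup's red bottom in rad: 0 shut, 1.73 fully open. It hinges on the trough's +x side, hangs at most 50 mm below the cup, and is shut by a spring whenever the tab is not pressed. Driven by the tab: 0.096 rad per mm
- cup_tab (a joint): upward travel of the yellow release tab in the cup, m: 0 released, 0.018 fully pressed (about 5 to 12 N). It has a flat wing on either side, 37 to 63 mm from the middle in x, 44 mm along y, undersides level with cup_trough. With the cup's y along the chest's y, both wings meet the chest's long rims as the cup is lowered into the mouth. Pots fall out from about 1.5 rad of flap; if one hangs, press again
- chest_floor (a point): centre of the inner floor of the fixed blue cold chest, 14 mm above the bench. Axes: x across the chest (away from the robot, towards the hinge), y along it, z up. Outer size 128 mm (x) by 268 mm (y) by 160 mm tall; walls 14 mm, inside 100 x 240 mm and 146 mm deep
- chest_mouth (a point): centre of the chest's mouth, level with its rim, 160 mm above the bench; axes as chest_floor
- lid_hinge (a point): middle of the lid's hinge axis, which lies along the chest's y on the far (+x) long rim: 64 mm from the chest's middle, 160 mm above the bench
- lid_grip (a point): grip point of the orange fin on top of the white lid: fin 14 mm thick (along y), 30 mm (x) by 44 mm tall. With the lid shut this point is 105 mm from the hinge axis towards the robot, 42 mm above it, 28 mm above the lid's top face and 16 mm below the fin's top. It turns with the lid; once the lid is open the fin is behind it (far side). Pinched with the fingers closing along y, the fin can pivot between them
- chest_lid (a joint): lid angle in rad: 0 shut, 1.85 on its stop, leaning back beyond upright. Falls shut (damped) from less than about 1.5, stays open beyond about 1.65. 14 mm thick, 128 x 268 mm, 0.3 kg
- pad_top (a point): centre of the top of the fixed black parking mat, 110 mm (x) by 230 mm (y), 4 mm thick; the cup stands on it at the start, with its y along the mat's y, either way round allowed on return
- reagent: bystander: amber bottle 66 mm in diameter, about 150 mm tall; origin at its foot
- tipbox: bystander: blue tip box 85 x 120 x 50 mm; origin at its foot
- beaker: bystander: glass beaker 70 mm in diameter, 90 mm tall; origin at its foot
Mind the look-alikes: they are no part of the job. There is more than one size of the part that bears cup_grip; the job needs the smaller. What is shaped like the part that bears pot0_mid but turquoise is not meant.

How it is judged:
By the outcome, as a careful person would: the job done as asked, in the order asked, and still so for the second after the job is handed in, with the robot touching nothing.
Of pot0, pot1, pot2, pot3 only 2 to 4 are there at a start; the rules pass over those that are not, and their reading is None.
At some moment in a run one of pot0, pot1, pot2, pot3 may be knocked a few centimetres aside while the robot is not near it.
It also fails if it takes over 210 s, if anything falls off the work surface, if the arm or the gripper's body presses on something with over 40 N, if the wrist force passes 120 N, or if a joint passes its speed limit or range.

ROBOT

A 6-joint arm with a two-finger parallel gripper is mounted at the origin on the work surface. World frame = base frame: x ahead of the robot, y to its left, z up, the work surface at z = 0. Lengths are in mm, angles in rad, forces in N, time in s.
With the tool pointing down it reaches from about 350 to 775 mm from the base axis. Payload 7.3 kg.
Tool frame: the origin (TCP) lies midway between the tips of the shut fingers; the grasp point (between the pads) lies 19 mm behind it; x points along the fingers, y is the direction in which the jaws open and shut, and the axes are right-handed (so a half turn about x gives the same grasp; the last joint's range is limited). The gripper opens to 92 mm and grips with 3 to 60 N. Pads are 19 mm wide; open, the fingers measure 130 mm over their backs; the gripper's body (75 mm by 190 mm) begins 47 mm behind the grasp point.
Start: joints at [-1.431, 0.342, 1.524, -0, 1.275, -0.146], TCP at [148.033, -503.719, 203.341] pointing down, gripper open.
Joint ranges: [-2.53, 2.53], [-0.77, 2.02], [0.04, 2.7], [-1, 4.14], [0.28, 2.66], [-3.11, 3.11]. Speed limits (rad/s): [2.57, 2.57, 3.14, 3.14, 3.14, 3.14].

INTERFACE

Orientations are given as [roll, pitch, yaw] about the fixed x, y, z axes, in that order (R = Rz(yaw) Ry(pitch) Rx(roll)).
In Python, from plant import bot gives the robot as it stands. The module is installed in compiled form; this text tells all that it offers.
- The arm moves only by the shell command python3 -m handwheel 'ROWS' [OPENING]. ROWS is JSON, a list that holds one entry, the list of rows, each a list of 4 numbers: the shift along the tool's x, y, z in cm, then the turn about the tool's x in rad. A call has 1 to 8 rows; each row shifts and turns the commanded pose from where the row before left it, along the tool's axes as they then stand; what a row does not reach is not made up. A row lasts 1/12 s, in which the tool goes at most 41.7 mm and 7.16 degrees, less where a joint would pass 70% of its speed; a pose out of reach is approached as far as the arm can. A call is refused whole if a number of a shift passes 4.17 or a number of a turn 0.125, either way. A call with a gripper value outside its range is refused whole. OPENING is the opening, from 0 (shut) to 1 (fully open), set as the call begins (- or left out, the last holds). The fingers move at their own pace and stop on an object; the grip force is fixed at half the most. Time passes only in rows, so rows that do not move let the fingers close. It gives the time, the measured TCP pose, the force and the opening at its end, in the units of the state.
- bot.get_obs(): the state, without advancing time (a new reading comes with each control period).
- bot.capture(name): name is "scene" or "top"; returns (picture, depth): 384x512x3 uint8, red, green, blue; 384x512 float32, mm along the optical axis (not along the pixel's ray), 0 where there is no reading.
- bot.camera_model(name): a dict with "fx", "fy", "cx", "cy" (pixels), "dist_coeffs" ([k1, k2, p1, p2, k3] as OpenCV has them; the pictures are not rectified), "position" and "rotation" of the camera in the world. Camera axes: x right, y down, z forward; pixel columns grow to the right and rows downward; lengths in mm; the calibration is good to about 2 mm. A picture is of the moment at which its call begins. camera_model takes no time and is no camera call.
- bot.close_job(): hands the job in, once; it reports no verdict.
Trained networks look in the newest picture that a camera, given by its name, has taken for a name from the list of things; names that differ only in an ending like _2 or _b are one class to them, and where a whole thing is asked for, a point or a joint stands for the part that bears it (a point fixed in the world has none). Each returns a list of dicts, best first, with "conf" (0 to 1); they miss things now and then, are a little off and sometimes report something else, mostly with a low value. They report only what shows in the picture. A call takes as long as a camera call. They do not tell look-alikes from the thing itself.
- bot.find_in(camera, label): "bbox" ([left, top, width, height] in pixels, round what is visible of it).
- bot.spot_point(camera, label): "point" ([column, row] in pixels: a listed point, or the origin of a listed thing).
The state is a dict: "time": time; "joint_positions": joint angles; "dq": joint speeds; "tau": joint torques, N m; "tool_pos": TCP position; "tcp_rot": TCP orientation; "contact_force": force on the tool from outside, world axes, zero at the start; "moment": the same for the moment, N m; "grip_width": finger opening in mm.
Only numpy, scipy, OpenCV 4.12 (cv2) and the standard library are available. Lean on these libraries where they do the work, as an engineer would, in place of code of your own. Each camera call takes 0.05 s, during which the arm holds its last target.

## Working session

There is one attempt and no reset: what is moved stays moved. The work goes in short steps, Python scripts to look and compute and a shell command to move; the robot and the scene stay as the last step left them, time stands still between calls to the robot, and variables do not carry over. Pictures are saved under pics/ and viewed, and the job is handed in when it is done.

```bash
mkdir -p pics; ls
cat > h.py <<'E'
import numpy as np, cv2, json
from plant import bot
from scipy.spatial.transform import Rotation as R
def cam(n):
    m=bot.camera_model(n); K=np.array([[m['fx'],0,m['cx']],[0,m['fy'],m['cy']],[0,0,1.]])
    return m,K,np.array(m['dist_coeffs'],float),np.array(m['position'],float),np.array(m['rotation'],float)
def rays(n,pts):
    m,K,d,p,Rm=cam(n)
    if Rm.shape!=(3,3): raise Exception(str(Rm))
    u=cv2.undistortPoints(np.array(pts,float).reshape(-1,1,2),K,d).reshape(-1,2)
    return p,np.c_[u,np.ones(len(u))]@Rm.T
def onz(n,pts,z):
    p,r=rays(n,pts); t=(z-p[2])/r[:,2]; return p+r*t[:,None]
def cloud(n,depth):
    h,w=depth.shape; uu,vv=np.meshgrid(np.arange(w),np.arange(h))
    p,r=rays(n,np.c_[uu.ravel(),vv.ravel()])
    P=p+r*depth.reshape(-1,1); P[depth.ravel()==0]=np.nan
    return P.reshape(h,w,3)
def save(n,img,scale=1.5):
    cv2.imwrite('pics/'+n+'.png',cv2.resize(img[:,:,::-1],None,fx=scale,fy=scale))
E
python3 - <<'E'
from h import *
print(bot.get_obs())
for n in ['scene','top']:
    print(bot.camera_model(n))
    im,d=bot.capture(n); save(n+'0',im); np.save(n+'0.npy',d); np.save(n+'0i.npy',im)
E
```

```text
pics
{'time': 0.0, 'joint_positions': array([-1.43103680e+00,  3.42760068e-01,  1.52506028e+00, -4.22292039e-06,
        1.27540056e+00, -1.46009770e-01]), 'dq': array([ 0.00191726,  0.00034237, -0.00097928,  0.00070495, -0.00104147,
        0.00150981]), 'tau': array([-7.31832642e-04, -4.31250715e+01, -2.44217044e+01,  7.17785186e-02,
        5.59201394e-02, -8.23581058e-05]), 'tool_pos': array([ 147.94466032, -503.23759067,  202.61052358]), 'tcp_rot': array([-1.71432613,  1.56916807,  1.71303705]), 'contact_force': array([ 0.25636859,  0.02794165, -0.16407849]), 'moment': array([-0.03990356, -0.01097752,  0.03620623]), 'grip_width': 91.84774879443637}
{'fx': 430.4568030835262, 'fy': 430.4568030835262, 'cx': 252.35752854644315, 'cy': 193.2468180438953, 'dist_coeffs': array([-0.02063104,  0.        ,  0.        ,  0.        ,  0.        ]), 'position': array([1558.16003363,   13.68013515, 1068.13270308]), 'rotation': array([-2.32139958, -0.01311335,  1.7334494 ])}
{'fx': 401.21713908229384, 'fy': 401.21713908229384, 'cx': 257.69866150169514, 'cy': 190.36799962526402, 'dist_coeffs': array([0.00734607, 0.        , 0.        , 0.        , 0.        ]), 'position': array([ 372.19290173, -136.19323167, 1426.92503198]), 'rotation': array([-2.97948441, -0.02751985, -1.5521666 ])}
```

```bash
sed -i "s/np.array(m\['rotation'\],float)$/R.from_euler('xyz',m['rotation']).as_matrix()/" h.py
python3 - <<'E'
from h import *
for n in ['scene','top']:
    d=np.load(n+'0.npy'); P=cloud(n,d); print(n,np.nanpercentile(P[...,2],[1,5,25,50,90,99]))
E
```

```text
scene [-7.54763258e+02 -7.48281641e+02 -3.31553983e+00  5.90780036e-01
  1.72475101e+02  5.26077393e+02]
top [-7.59034072e+02 -7.52762387e+02 -4.80781424e+00  4.12406884e-01
  1.72443003e+02  7.50541010e+02]
```

View pics/top0.png

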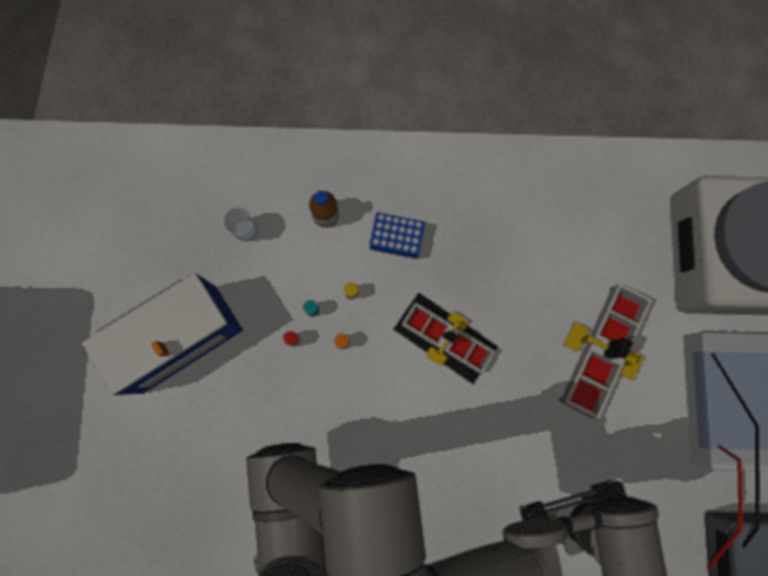

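View pics/scene0.png

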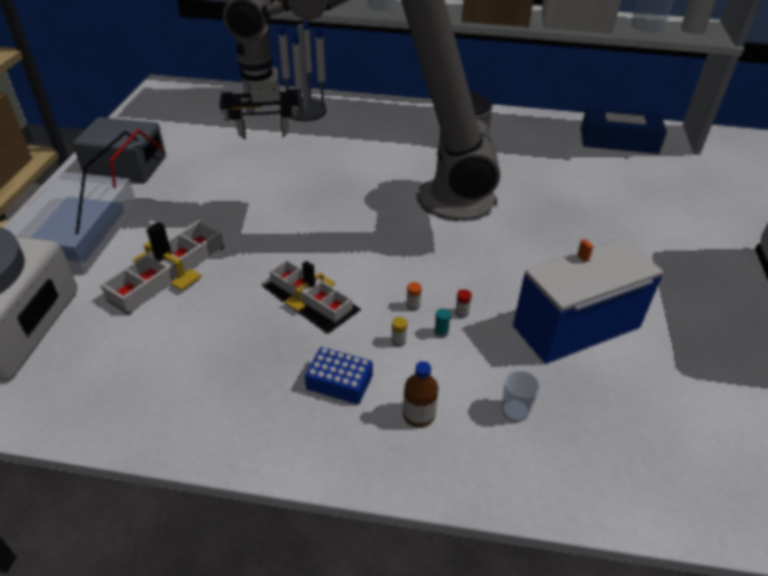

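Top view (1.5x scale): red (291,338), orange (343,340), yellow (351,290), turquoise decoy (311,307); small cup on mat about (447,338), large look-alike cup (608,350), chest at left with fin (159,348). No green pot.

```bash
cat > meas.py <<'E'
from h import *
def pots(im,P):
    hsv=cv2.cvtColor(im,cv2.COLOR_RGB2HSV); z=P[...,2]
    m=((z>52)&(z<72)).astype(np.uint8)
    n,l,s,c=cv2.connectedComponentsWithStats(m)
    for i in range(1,n):
        if 20<s[i,4]<400:
            q=P[l==i]; print('blob',np.round(c[i],1),s[i,4],np.round(np.median(q,0),1),'hsv',np.median(hsv[l==i],0), 'ext',np.round(np.ptp(q,axis=0),0))
def rect(pts):
    (c,(w,h),a)=cv2.minAreaRect(pts.astype(np.float32)[:,:2]); return np.round(c,1),round(w,1),round(h,1),round(a,2)
E
python3 - <<'E'
from meas import *
for n in ['top','scene']:
    im=np.load(n+'0i.npy'); P=cloud(n,np.load(n+'0.npy')); print(n); pots(im,P)
    for lab in ['pot0_mid','pot1_mid','pot2_mid','pot3_mid','cup_grip','cup_trough','pad_top','lid_grip','chest_mouth','lid_hinge','chest_floor']:
        for r in bot.spot_point(n,lab)[:4]:
            if r['conf']<.25: continue
            z={'p':32,'cup_grip':88,'cup_trough':14,'pad_top':4,'lid_grip':202,'chest_mouth':160,'lid_hinge':160,'chest_floor':14}
            zz=z.get(lab,32); print(lab,round(r['conf'],2),np.round(r['point'],1),np.round(onz(n,[r['point']],zz)[0],1))
P=cloud('top',np.load('top0.npy')); z=P[...,2]; x=P[...,0];y=P[...,1]
m=(z>166)&(z<182)&(y>50)&(x>300); print('lid',rect(P[m]),np.median(z[m]))
m=(z>195)&(z<225)&(y>50)&(x>250)&(x<700); print('fin',m.sum(),P[m].mean(0),rect(P[m]))
E
```

```text
top
blob [452.8 136.9] 55 [ 806.  -862.2   61.2] hsv [20. 17. 73.] ext [86. 17. 18.]
blob [155.9 144.4] 48 [755.6 192.4  63.9] hsv [100.   6.  87.] ext [49. 48. 20.]
blob [216.6 146.4] 28 [747.8 -24.3  61.7] hsv [21.  24.5 63.5] ext [21. 53. 19.]
blob [264.6 155.3] 359 [ 723.6 -193.4   54. ] hsv [112.  70. 105.] ext [ 92. 126.  10.]
blob [456.4 192.4] 99 [ 602.  -861.8   64.5] hsv [20. 17. 74.] ext [134.  32.  20.]
blob [233.1 192.6] 76 [585.2 -85.   64.2] hsv [ 24. 217. 126.] ext [31. 31. 18.]
blob [417.1 201.7] 128 [ 574.2 -727.3   55.8] hsv [ 20.  18. 110.] ext [100. 119.  12.]
blob [206.3 204.4] 79 [544.7   5.6  64.3] hsv [ 90. 200.  89.] ext [31. 31. 16.]
blob [153.7 213.2] 27 [507.9 179.7  61.1] hsv [111. 196.  40.] ext [67. 36. 18.]
blob [496.5 208. ] 30 [  553.2 -1000.     63.9] hsv [20. 17. 59.] ext [ 1. 92. 19.]
blob [422.5 219.6] 32 [ 510.2 -741.9   56. ] hsv [ 20.   17.5 102.5] ext [49. 26. 10.]
blob [400.8 240.8] 338 [ 440.4 -660.7   56.6] hsv [ 21.   19.5 111.5] ext [186. 142.  20.]
blob [193.1 225.2] 81 [472.1  46.7  62.9] hsv [  1. 203. 116.] ext [31. 32. 18.]
blob [2
[... 3684 characters left out ...]
3.2 177.1] [ 444.7 -680.4   14. ]
pad_top 0.86 [208.2 198.6] [ 485.4 -308.     4. ]
lid_grip 0.55 [389.8 164.8] [430.6 286.4 202. ]
chest_mouth 0.91 [391.9 183.4] [471.3 299.8 160. ]
lid_hinge 0.64 [407.5 196.5] [525.4 343.4 160. ]Traceback (most recent call last):
  File "<stdin>", line 10, in <module>
  File "meas.py", line 10, in rect
    (c,(w,h),a)=cv2.minAreaRect(pts.astype(np.float32)[:,:2]); return np.round(c,1),round(w,1),round(h,1),round(a,2)
                ~~~~~~~~~~~~~~~^^^^^^^^^^^^^^^^^^^^^^^^^^^^^^
cv2.error: OpenCV(4.12.0) /io/opencv/modules/imgproc/src/convhull.cpp:143: error: (-215:Assertion failed) total >= 0 && (depth == CV_32F || depth == CV_32S) in function 'convexHull'
```

Run:
```python
from meas import *
for n in ['top','scene']:
    P=cloud(n,np.load(n+'0.npy')); z=P[...,2]; x=P[...,0];y=P[...,1]
    im=np.load(n+'0i.npy'); hsv=cv2.cvtColor(im,cv2.COLOR_RGB2HSV)
    print(n)
    with np.errstate(invalid='ignore'):
        m=(z>166)&(z<183)&(y>50)&(y<600)&(x>250)&(x<700); print('lid',m.sum(),rect(P[m]),np.median(z[m]))
        mo=(hsv[...,0]<16)&(hsv[...,1]>150)&(y>150)&(y<500)&(x>300)&(z>178); print('fin',mo.sum(),P[mo].mean(0),rect(P[mo]),np.percentile(P[mo][:,2],[5,50,95]))
        reg=(x>380)&(x<600)&(y<-180)&(y>-440)
        mm=reg&(hsv[...,2]<50)&(z<14)&(z>-10)
        print('mat dark',mm.sum(),rect(P[mm]))
        mw=reg&(z>30)&(z<46)&(hsv[...,1]<60); print('walls',mw.sum(),rect(P[mw]))
        mg=reg&(z>70); print('grip',mg.sum(),P[mg].mean(0) if mg.sum() else 0,P[mg][:,2].max() if mg.sum() else 0)
        mr=reg&((hsv[...,0]<6)|(hsv[...,0]>174))&(hsv[...,1]>150); print('red',mr.sum(),rect(P[mr]),np.median(z[mr]))
        my=reg&(hsv[...,0]>20)&(hsv[...,0]<32)&(hsv[...,1]>150); print('yel',my.sum(),rect(P[my]),np.median(z[my]),P[my].mean(0))
    s=im[170:290,230:370] if n=='top' else im[150:240,150:260]
    cv2.imwrite(f'pics/cup_{n}.png',cv2.resize(s[:,:,::-1],None,fx=5,fy=5))
    s=im[170:280,40:180] if n=='top' else im[140:250,330:460]
    cv2.imwrite(f'pics/chest_{n}.png',cv2.resize(s[:,:,::-1],None,fx=5,fy=5))
```

```text
topTraceback (most recent call last):
  File "<stdin>", line 7, in <module>
  File "meas.py", line 10, in rect
    (c,(w,h),a)=cv2.minAreaRect(pts.astype(np.float32)[:,:2]); return np.round(c,1),round(w,1),round(h,1),round(a,2)
                ~~~~~~~~~~~~~~~^^^^^^^^^^^^^^^^^^^^^^^^^^^^^^
cv2.error: OpenCV(4.12.0) /io/opencv/modules/imgproc/src/convhull.cpp:143: error: (-215:Assertion failed) total >= 0 && (depth == CV_32F || depth == CV_32S) in function 'convexHull'
```

Needs contiguous arrays.

```bash
sed -i 's/pts.astype(np.float32)\[:,:2\]/np.ascontiguousarray(pts[:,:2],dtype=np.float32)/' meas.py
python3 - <<'E'
from meas import *
for n in ['top','scene']:
    P=cloud(n,np.load(n+'0.npy')); z=P[...,2]; x=P[...,0];y=P[...,1]
    im=np.load(n+'0i.npy'); hsv=cv2.cvtColor(im,cv2.COLOR_RGB2HSV)
    print(n)
    with np.errstate(invalid='ignore'):
        m=(z>166)&(z<183)&(y>50)&(y<600)&(x>250)&(x<700); print('lid',m.sum(),rect(P[m]),np.median(z[m]))
        mo=(hsv[...,0]<16)&(hsv[...,1]>150)&(y>150)&(y<500)&(x>300)&(z>178); print('fin',mo.sum(),P[mo].mean(0),rect(P[mo]),np.percentile(P[mo][:,2],[5,50,95]))
        reg=(x>380)&(x<600)&(y<-180)&(y>-440)
        mm=reg&(hsv[...,2]<50)&(z<14)&(z>-10)
        print('mat dark',mm.sum(),rect(P[mm]))
        mw=reg&(z>30)&(z<46)&(hsv[...,1]<60); print('walls',mw.sum(),rect(P[mw]))
        mg=reg&(z>70); print('grip',mg.sum(),P[mg].mean(0) if mg.sum() else 0,P[mg][:,2].max() if mg.sum() else 0)
        mr=reg&((hsv[...,0]<6)|(hsv[...,0]>174))&(hsv[...,1]>150); print('red',mr.sum(),rect(P[mr]),np.median(z[mr]))
        my=reg&(hsv[...,0]>20)&(hsv[...,0]<32)&(hsv[...,1]>150); print('yel',my.sum(),rect(P[my]),np.median(z[my]),P[my].mean(0))
    s=im[170:290,230:370] if n=='top' else im[150:240,150:260]
    cv2.imwrite(f'pics/cup_{n}.png',cv2.resize(s[:,:,::-1],None,fx=5,fy=5))
    s=im[170:280,40:180] if n=='top' else im[140:250,330:460]
    cv2.imwrite(f'pics/chest_{n}.png',cv2.resize(s[:,:,::-1],None,fx=5,fy=5))
E
```

```text
top
lid 3588 (array([471.5, 312.6]), 135.0, 267.7, 34.31) 174.21087665300217
fin 57 [435.11541702 283.87007957 212.20966614] (array([435.3, 286.1]), 27.0, 12.2, 31.96) [193.17263094 216.69798634 220.74451952]
mat dark 554 (array([ 485.6, -311.9]), 223.7, 106.3, 56.66)
walls 254 (array([ 481.7, -312.9]), 214.2, 59.4, 59.34)
grip 52 [ 480.6606968  -311.12846687  101.82671878] 113.30931773755037
red 442 (array([ 484.6, -314.8]), 194.1, 41.4, 59.26) 14.60294476987724
yel 222 (array([ 462.3, -335.9]), 126.0, 122.8, 47.67) 19.52079315502681 [ 479.84783881 -313.02893053   22.70084534]
scene
lid 2307 (array([472.3, 311. ]), 138.3, 273.3, 34.11) 173.74416781567652
fin 80 [440.09881299 285.58121154 202.10908257] (array([438.2, 285.8]), 30.0, 13.9, 32.41) [182.80803442 203.30328635 217.5305187 ]
mat dark 383 (array([ 483.6, -315.1]), 232.2, 108.2, 57.45)
walls 421 (array([ 478.2, -313.1]), 220.0, 70.4, 59.67)
grip 86 [ 486.22596789 -312.69201739   93.23721754] 109.3492862854431
red 74 (array([ 468.5, -322.1]), 179.1, 34.5, 61.24) 14.57871070131364
yel 143 (array([ 477.5, -325.8]), 65.3, 123.1, 61.64) 20.430336451774565 [ 504.77825073 -328.69826681   26.63333117]
```

View pics/cup_top.png

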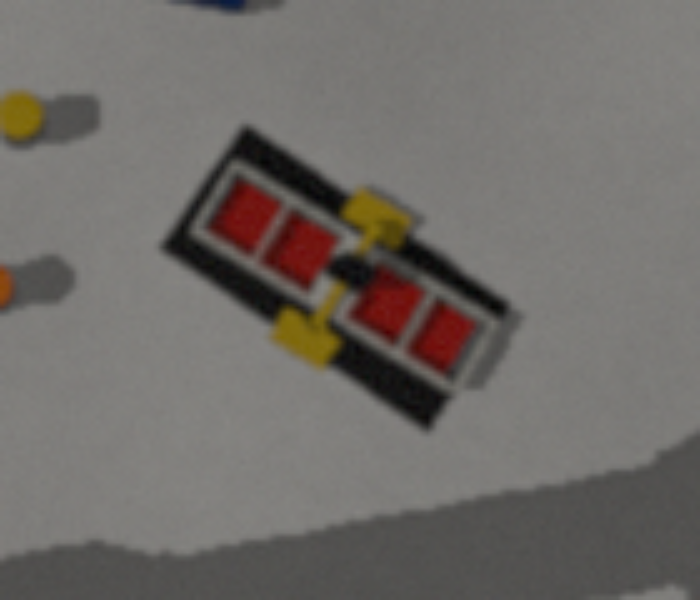

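View pics/chest_top.png

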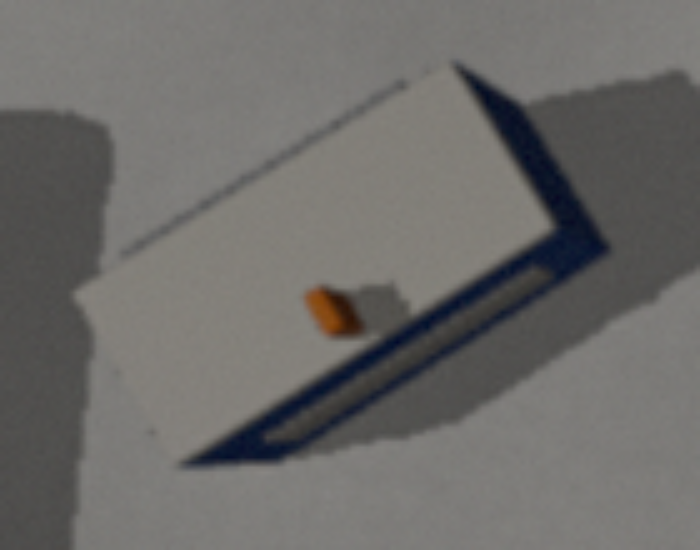

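```bash
cat > plan.py <<'E'
import sys
from h import *
def plan(x,y,z,yawdeg):
    o=bot.get_obs(); Rm=R.from_euler('xyz',o['tcp_rot']).as_matrix(); p=o['tool_pos']
    cur=np.degrees(np.arctan2(Rm[1,1],Rm[0,1]))
    s=-1 if Rm[2,0]<0 else 1   # tool x down => +turn about x = -yaw
    d=(yawdeg-cur+90)%180-90
    yf=np.radians(cur+d); ty=np.array([np.cos(yf),np.sin(yf),0]); tx=np.array([0,0,-1.]); tz=np.cross(tx,ty)
    e=np.array([x,y,z])-p
    print('t',round(o['time'],2),'tcp',np.round(p,1),'yaw',round(cur,1),'xaxis',np.round(Rm[:,0],3),'w',round(o['grip_width'],1),'F',np.round(o['contact_force'],1),'j6',round(o['joint_positions'][5],2))
    print('turn rad',round(-np.radians(d),3),'then cm x(down),y,z:',np.round([e@tx/10,e@ty/10,e@tz/10],2))
if __name__=='__main__': plan(*map(float,sys.argv[1:5]))
E
python3 plan.py 474.5 46.5 130 -30.6;python3 plan.py 470.5 -68.3 130 -30.6;python3 plan.py 589 -86 130 -30.6
```

```text
t 1.2 tcp [ 148.  -503.7  203.3] yaw -73.6 xaxis [-0. -0. -1.] w 92.2 F [-1.   1.  -0.3] j6 -0.15
turn rad -0.751 then cm x(down),y,z: [  7.33   0.09 -63.98]
t 1.2 tcp [ 148.  -503.7  203.3] yaw -73.6 xaxis [-0. -0. -1.] w 92.2 F [-1.   1.  -0.3] j6 -0.15
turn rad -0.751 then cm x(down),y,z: [  7.33   5.59 -53.89]
t 1.2 tcp [ 148.  -503.7  203.3] yaw -73.6 xaxis [-0. -0. -1.] w 92.2 F [-1.   1.  -0.3] j6 -0.15
turn rad -0.751 then cm x(down),y,z: [  7.33  16.69 -58.4 ]
```

```bash
python3 -m handwheel '[[[0,0,0,-0.107],[0,0,0,-0.107],[0,0,0,-0.107],[0,0,0,-0.107],[0,0,0,-0.107],[0,0,0,-0.107],[0,0,0,-0.109]]]' 0.65
python3 -m handwheel '[[[0,0.4,-3.6,0],[0,0.4,-3.6,0],[0,0.4,-3.6,0],[0,0.4,-3.6,0],[0,0.4,-3.6,0],[0,0.4,-3.6,0],[0,0.4,-3.6,0],[0,0.4,-3.6,0]]]' 0.65
python3 -m handwheel '[[[1,0.4,-3.6,0],[1,0.4,-3.6,0],[1,0.4,-3.6,0],[1,0.4,-3.6,0],[1,0.4,-3.6,0],[0,0.4,-3.6,0],[0,0,0,0],[0,0,0,0]]]'
python3 - <<'E'
from meas import *
im,d=bot.capture('scene'); save('s1',im); pots(im,cloud('scene',d)[170:230] if 0 else cloud('scene',d))
E
python3 plan.py 470.5 -68.3 33 -30.6
```

```text
time: 1.78
tool_pos: [148.0, -503.7, 203.3]
tcp_rot: [0.512, 1.571, -1.587]
contact_force: [0.5, 0.1, -1.0]
grip_width: 59.7
time: 2.45
tool_pos: [322.9, -270.6, 203.5]
tcp_rot: [1.213, 1.57, -0.892]
contact_force: [0.9, -0.3, -0.4]
grip_width: 59.9
time: 3.12
tool_pos: [453.4, -97.0, 153.1]
tcp_rot: [-0.74, 1.57, -2.841]
contact_force: [0.4, 0.0, -0.2]
grip_width: 59.9
blob [170.   57.6] 61 [-440.3 -732.7   60.9] hsv [113.  20.  39.] ext [216.  22.  19.]
blob [23.5 55.1] 37 [ -339.2 -1491.     62.5] hsv [111.  53.  20.] ext [38. 46. 19.]
blob [464.3  83.9] 56 [-443.9  730.5   61.1] hsv [113.  18.  44.] ext [210.  26.  19.]
blob [414.9  87.6] 236 [-360.7  486.4   62.1] hsv [110. 209.  34.] ext [136. 246.  20.]
blob [ 89.9 107.8] 112 [  96.8 -918.7   63. ] hsv [108.  39.  33.] ext [113.  90.  19.]
blob [ 55.5 106.8] 28 [   99.1 -1080.6    62.8] hsv [110.  33.  32.] ext [15. 46. 20.]
blob [ 67.6 108.3] 41 [   99.6 -1022.     62. ] hsv [110.  39.  32.] ext [23. 61. 19.]
blob [ 65.7 151.9] 248 [ 396.5 -881.4   62.5] hsv [111.  72.  80.] ext [299.  42.  20.]
blob [308.9 127.5] 107 [63.3 1
[... 663 characters left out ...]
63. ] hsv [ 92. 202.  91.] ext [38. 33. 19.]
blob [266.  215.7] 83 [590.4 -87.7  63.8] hsv [ 23. 200. 142.] ext [33. 34. 17.]
blob [226.2 241.9] 162 [ 715.8 -194.9   53.4] hsv [115.  59. 127.] ext [61. 94.  6.]
blob [209.4 245.6] 26 [ 737.  -240.1   53.9] hsv [114.   66.  125.5] ext [38. 14.  5.]
blob [348.  255.6] 91 [708.6 176.1  62.9] hsv [110.  23. 106.] ext [31. 56. 20.]
blob [345.  268.5] 84 [761.8 167.3  61.9] hsv [110.   39.  109.5] ext [26. 61. 20.]
blob [279.5 271.2] 98 [805.  -17.   63.1] hsv [15. 12. 66.] ext [31. 64. 19.]
t 3.17 tcp [452.7 -98.  153.2] yaw -30.5 xaxis [-0.001 -0.    -1.   ] w 59.5 F [-0.1  0.   1. ] j6 0.15
turn rad 0.002 then cm x(down),y,z: [12.02  0.02 -3.46]
```

```bash
sed -i 's/20<s\[i,4\]<400/40<s[i,4]<120 and 380<np.median(P[l==i][:,0])<680 and abs(np.median(P[l==i][:,1]))<420 and np.median(hsv[l==i],0)[1]>150/' meas.py
python3 -m handwheel '[[[2,0,-3.46,0],[2,0,0,0],[2,0,0,0],[2,0,0,0],[2,0,0,0],[2,0,0,0],[0,0,0,0],[0,0,0,0]]]'
python3 -m handwheel '[[[0,0,0,0],[0,0,0,0],[0,0,0,0],[0,0,0,0],[0,0,0,0],[0,0,0,0]]]' 0
python3 plan.py 522 -242.8 140 -30.6
```

```text
time: 3.83
tool_pos: [469.5, -69.7, 33.2]
tcp_rot: [-1.217, 1.569, 2.959]
contact_force: [0.3, 0.3, 0.3]
grip_width: 60.0
time: 4.33
tool_pos: [470.7, -68.6, 33.9]
tcp_rot: [1.732, 1.57, -0.372]
contact_force: [-0.7, 0.3, 3.5]
grip_width: 32.7
t 4.33 tcp [470.7 -68.6  33.9] yaw -30.6 xaxis [ 0.001 -0.    -1.   ] w 32.7 F [-0.7  0.3  3.5] j6 0.23
turn rad 0.0 then cm x(down),y,z: [-10.61  13.28  12.38]
```

```bash
python3 -m handwheel '[[[-2,0,0,0],[-3,0,0,0],[-3,0,0,0],[-2.6,1.3,1.24,0],[0,2.4,2.3,0],[0,2.4,2.3,0],[0,2.4,2.3,0],[0,2.4,2.3,0]]]'
python3 -m handwheel '[[[0,1.58,1.36,0],[0,0.8,0.58,0],[0,0,0,0],[0,0,0,0]]]'
python3 - <<'E'
from meas import *
for n in ['top','scene']:
    im,d=bot.capture(n); save(n+'2',im); pots(im,cloud(n,d))
    P=cloud(n,d);z=P[...,2];x=P[...,0];y=P[...,1];hsv=cv2.cvtColor(im,cv2.COLOR_RGB2HSV)
    s=im[170:290,230:370] if n=='top' else im[150:240,150:260]
    cv2.imwrite(f'pics/cup2_{n}.png',cv2.resize(s[:,:,::-1],None,fx=5,fy=5))
E
python3 plan.py 522 -242.8 48 -30.6
```

```text
time: 5.0
tool_pos: [511.3, -215.3, 139.6]
tcp_rot: [1.424, 1.57, -0.68]
contact_force: [0.1, 0.2, -0.5]
grip_width: 32.6
time: 5.33
tool_pos: [521.2, -241.9, 138.9]
tcp_rot: [-1.81, 1.569, 2.368]
contact_force: [-0.6, -0.4, -0.1]
grip_width: 32.6
blob [233.1 192.7] 76 [584.9 -85.1  64.7] hsv [ 24.  218.5 137. ] ext [32. 31. 16.]
blob [206.3 204.4] 80 [544.1   5.4  63.9] hsv [ 90. 204.  97.] ext [32. 31. 18.]
blob [193.1 225.1] 79 [472.1  46.6  63.6] hsv [  1. 206. 126.] ext [31. 33. 16.]
blob [309.4 196.9] 73 [476.1  46.6  63.3] hsv [  0. 215. 123.] ext [32. 32. 16.]
blob [295.1 210.1] 81 [548.6   3.6  63.3] hsv [ 92. 202.  94.] ext [36. 33. 17.]
blob [265.9 215.8] 87 [592.1 -87.9  62.7] hsv [ 23. 195. 144.] ext [38. 34. 17.]
t 5.43 tcp [ 521.3 -241.1  139.2] yaw -30.5 xaxis [-0.001  0.001 -1.   ] w 32.6 F [ 0.1  0.1 -0.9] j6 -0.03
turn rad 0.001 then cm x(down),y,z: [9.12 0.15 0.11]
```

View pics/cup2_scene.png

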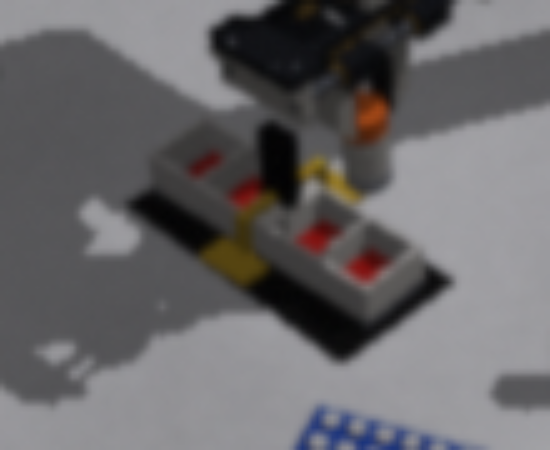

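View pics/top2.png

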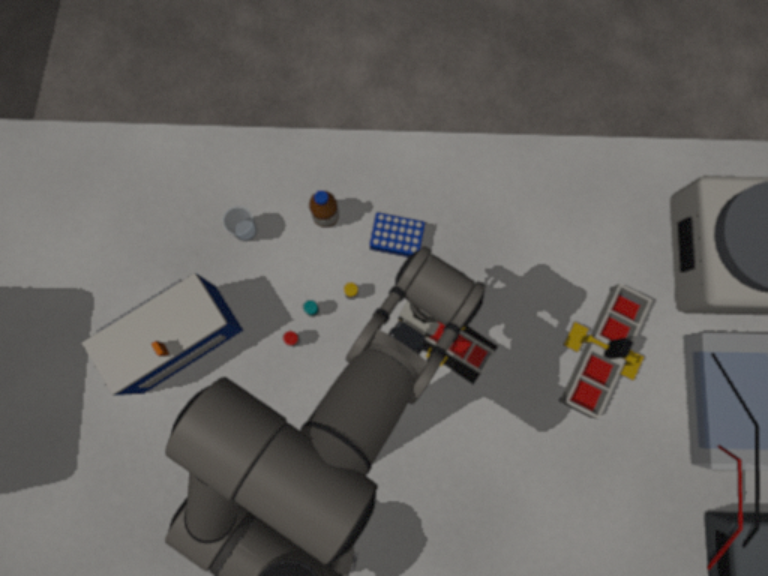

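```bash
python3 -m handwheel '[[[2,0.15,0.11,0],[2,0,0,0],[2,0,0,0],[1,0,0,0],[0,0,0,0]]]'
python3 - <<'E'
from meas import *
n='scene'
im,d=bot.capture(n)
P=cloud(n,d);z=P[...,2];x=P[...,0];y=P[...,1];hsv=cv2.cvtColor(im,cv2.COLOR_RGB2HSV)
with np.errstate(invalid='ignore'):
    m=(hsv[...,0]>5)&(hsv[...,0]<17)&(hsv[...,1]>160)&(x>450)&(x<600)&(y<-180)&(y>-300)&(z>60)
    print('orange',m.sum(),P[m].mean(0),np.ptp(P[m],axis=0))
    mw=(z>30)&(z<46)&(hsv[...,1]<60)&(x>380)&(x<600)&(y<-180)&(y>-440); print('walls',mw.sum(),rect(P[mw]))
s=im[150:240,150:260]
cv2.imwrite(f'pics/cup3_{n}.png',cv2.resize(s[:,:,::-1],None,fx=5,fy=5))
print(bot.get_obs()['tool_pos'])
E
```

```text
time: 5.85
tool_pos: [521.0, -242.4, 67.3]
tcp_rot: [-1.612, 1.566, 2.568]
contact_force: [-0.4, -0.6, -0.1]
grip_width: 32.7
orange 47 [ 523.7506744  -238.71930468   97.56867217] [33.60174584 19.31348391 19.36968716]
walls 301 (array([ 482.4, -315.6]), 218.4, 63.5, 60.77)
[ 521.90789452 -243.24026807   68.85482152]
```

View pics/cup3_scene.png

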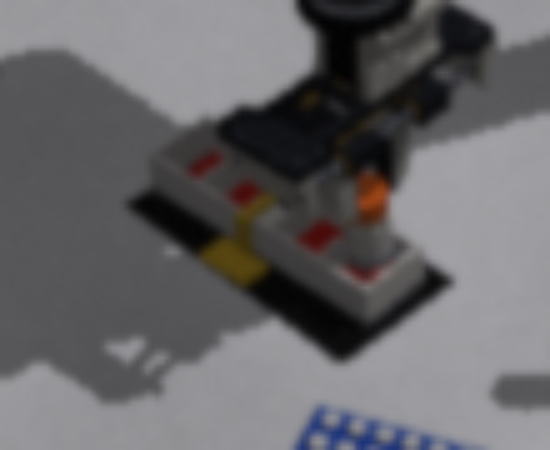

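The pot hangs over the outer +y slot at crop (370,240), centred. Lower.

```bash
python3 -m handwheel '[[[0.7,0,0,0],[0.7,0,0,0],[0.5,0,0,0],[0,0,0,0],[0,0,0,0]]]'
python3 -m handwheel '[[[0,0,0,0],[0,0,0,0],[0,0,0,0]]]' 0.6
python3 -m handwheel '[[[-1,0,0,0],[-3,0,0,0],[-3,0,0,0],[-2,0,0,0],[0,0,0,0]]]' 0.65
python3 plan.py 588 -86 130 -30.6
```

```text
time: 6.32
tool_pos: [522.3, -244.5, 50.2]
tcp_rot: [-1.442, 1.57, 2.736]
contact_force: [0.1, -0.7, -0.1]
grip_width: 32.6
time: 6.57
tool_pos: [522.6, -244.7, 50.7]
tcp_rot: [1.477, 1.57, -0.628]
contact_force: [0.1, 0.0, 0.7]
grip_width: 48.3
time: 6.98
tool_pos: [524.9, -246.0, 146.3]
tcp_rot: [1.53, 1.561, -0.574]
contact_force: [-0.2, -0.4, 0.3]
grip_width: 59.5
t 6.98 tcp [ 524.9 -246.   146.3] yaw -30.6 xaxis [ 0.008 -0.005 -1.   ] w 59.5 F [-0.2 -0.4  0.3] j6 -0.04
turn rad 0.0 then cm x(down),y,z: [  1.63  -2.71 -16.98]
```

```bash
python3 -m handwheel '[[[0.6,-0.5,-3.4,0],[0.5,-0.5,-3.4,0],[0.5,-0.6,-3.4,0],[0,-0.5,-3.4,0],[0,-0.5,-3.3,0],[0,0,0,0],[0,0,0,0]]]'
python3 - <<'E'
from meas import *
for n in ['top','scene']:
    im,d=bot.capture(n); save(n+'4',im); pots(im,cloud(n,d))
    P=cloud(n,d);z=P[...,2];x=P[...,0];y=P[...,1]
    with np.errstate(invalid='ignore'):
        m=(z>68)&(z<90)&(x>490)&(x<560)&(y<-210)&(y>-270); print('pot in cup',m.sum(),P[m].mean(0) if m.any() else 0)
E
python3 plan.py 588 -86 33 -30.6
```

```text
time: 7.57
tool_pos: [586.3, -84.1, 124.3]
tcp_rot: [-0.463, 1.571, -2.565]
contact_force: [-0.3, -0.7, 0.3]
grip_width: 59.8
pot in cup 77 [ 520.37854815 -243.78512668   78.87514973]
blob [309.4 197.1] 75 [477.5  46.5  63.5] hsv [  0. 210. 121.] ext [39. 32. 14.]
blob [295.2 210.1] 81 [547.8   4.4  62.8] hsv [ 92. 201.  94.] ext [33. 33. 16.]
blob [266.1 215.8] 83 [590.4 -86.4  63.4] hsv [ 23. 197. 144.] ext [36. 33. 17.]
pot in cup 74 [ 522.88690225 -244.96173746   76.57152962]
t 7.67 tcp [585.8 -86.2 124.3] yaw -30.6 xaxis [-0. -0. -1.] w 59.3 F [ 0.2  0.  -0.2] j6 0.26
turn rad 0.0 then cm x(down),y,z: [ 9.13  0.18 -0.13]
```

View pics/scene4.png

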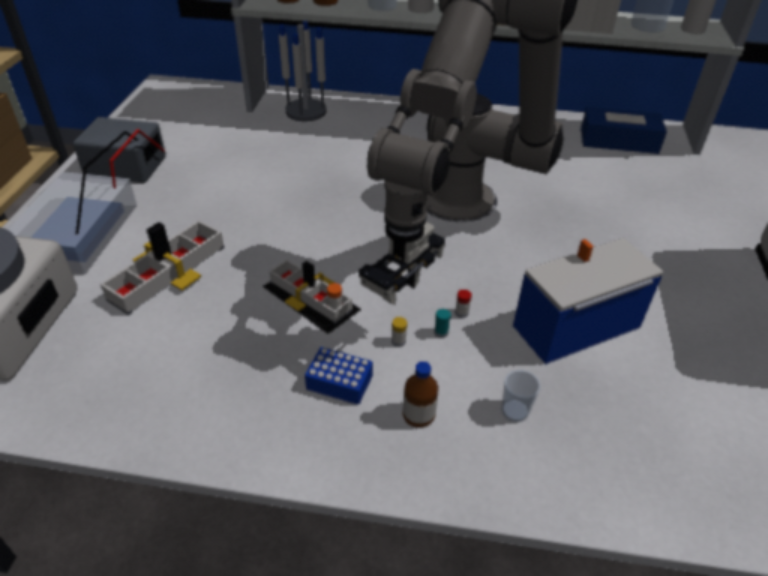

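Orange stands in the cup's outer +y slot (334,290). Now yellow.

```bash
python3 -m handwheel '[[[2,0.1,-0.1,0],[2,0,0,0],[2,0,0,0],[2,0,0,0],[1.1,0,0,0],[0,0,0,0],[0,0,0,0]]]'
python3 -m handwheel '[[[0,0,0,0],[0,0,0,0],[0,0,0,0],[0,0,0,0],[0,0,0,0]]]' 0
python3 -m handwheel '[[[-2,0,0,0],[-3,0,0,0],[-3,0,0,0],[-3,0,0,0],[0,0,0,0]]]'
python3 plan.py 439 -383.2 145 -30.6
```

```text
time: 8.25
tool_pos: [587.2, -86.3, 33.4]
tcp_rot: [-1.039, 1.57, 3.138]
contact_force: [1.2, 0.2, -0.0]
grip_width: 59.5
time: 8.67
tool_pos: [587.7, -85.4, 33.9]
tcp_rot: [1.754, 1.57, -0.35]
contact_force: [-1.1, -0.4, 2.3]
grip_width: 33.0
time: 9.08
tool_pos: [590.7, -86.2, 150.0]
tcp_rot: [1.828, 1.559, -0.277]
contact_force: [0.4, -0.4, 0.6]
grip_width: 32.7
t 9.08 tcp [590.7 -86.2 150. ] yaw -30.6 xaxis [ 0.011 -0.003 -1.   ] w 32.7 F [ 0.4 -0.4  0.6] j6 0.26
turn rad 0.0 then cm x(down),y,z: [ 0.5   2.06 33.29]
```

```bash
python3 -m handwheel '[[[-2,0.2,2.5,0],[-2,0.26,3.2,0],[0,0.2,3.6,0],[0,0.2,3.6,0],[0,0.2,3.6,0],[0,0.2,3.6,0],[0,0.2,3.6,0],[0,0.2,3.4,0]]]'
python3 -m handwheel '[[[0,0.2,3.3,0],[1,0.2,2.9,0],[2,0,0,0],[2,0,0,0],[0,0,0,0]]]'
python3 plan.py 439 -383.2 48 -30.6
python3 - <<'E'
from meas import *
for n in ['scene','top']:
    im,d=bot.capture(n)
    s=im[140:240,130:260] if n=='scene' else im[170:300,230:370]
    cv2.imwrite(f'pics/cup5_{n}.png',cv2.resize(s[:,:,::-1],None,fx=5,fy=5))
E
```

```text
time: 9.75
tool_pos: [462.5, -328.6, 183.2]
tcp_rot: [-0.227, 1.571, -2.332]
contact_force: [1.1, 0.5, -0.4]
grip_width: 32.4
time: 10.17
tool_pos: [433.4, -381.2, 129.2]
tcp_rot: [-1.885, 1.563, 2.292]
contact_force: [-0.3, 0.5, -1.2]
grip_width: 32.8
t 10.17 tcp [ 433.4 -381.2  129.2] yaw -30.7 xaxis [-0.005  0.006 -1.   ] w 32.8 F [-0.3  0.5 -1.2] j6 -0.32
turn rad -0.001 then cm x(down),y,z: [ 8.12  0.58 -0.11]
```

View pics/cup5_scene.png

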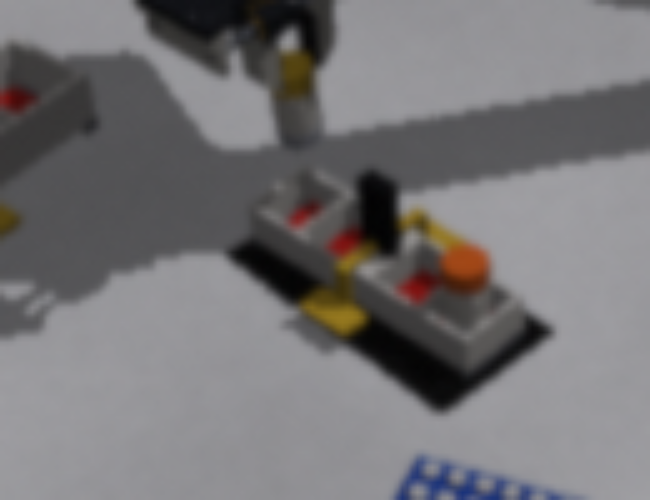

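Yellow pot hangs above the far outer slot (300,200). Lower.

```bash
python3 -m handwheel '[[[2,0,0,0],[2,0,0,0],[2,0,0,0],[0,0,0,0],[0,0,0,0]]]'
python3 plan.py 439 -383.2 48 -30.6
```

```text
time: 10.68
tool_pos: [436.1, -382.4, 74.1]
tcp_rot: [0.733, 1.571, -1.371]
contact_force: [1.1, -1.1, 0.0]
grip_width: 32.6
t 10.68 tcp [ 436.1 -382.4   74.1] yaw -30.5 xaxis [ 0. -0. -1.] w 32.6 F [ 1.1 -1.1  0. ] j6 -0.32
turn rad 0.001 then cm x(down),y,z: [ 2.61  0.29 -0.08]
```

```bash
python3 -m handwheel '[[[0.5,0.25,-0.08,0],[0.7,0,0,0],[0.7,0,0,0],[0.5,0,0,0],[0,0,0,0],[0,0,0,0]]]'
python3 -m handwheel '[[[0,0,0,0],[0,0,0,0],[0,0,0,0]]]' 0.6
python3 -m handwheel '[[[-1,0,0,0],[-3,0,0,0],[-3,0,0,0],[-3,0,0,0],[-1,0,0,0],[0,0,0,0]]]' 0.65
python3 plan.py 474.8 46.5 135 -30.6
python3 - <<'E'
from meas import *
for n in ['scene','top']:
    im,d=bot.capture(n); pots(im,cloud(n,d))
E
```

```text
time: 11.18
tool_pos: [438.1, -383.0, 49.0]
tcp_rot: [-1.853, 1.57, 2.325]
contact_force: [0.6, 0.2, 0.2]
grip_width: 32.7
time: 11.43
tool_pos: [438.3, -383.3, 49.7]
tcp_rot: [1.174, 1.57, -0.931]
contact_force: [0.4, -0.7, -0.3]
grip_width: 48.1
time: 11.93
tool_pos: [439.5, -384.5, 163.3]
tcp_rot: [1.249, 1.563, -0.856]
contact_force: [-0.6, 0.4, -0.0]
grip_width: 59.6
t 11.93 tcp [ 439.5 -384.5  163.3] yaw -30.6 xaxis [ 0.005 -0.006 -1.   ] w 59.6 F [-0.6  0.4 -0. ] j6 -0.32
turn rad 0.0 then cm x(down),y,z: [  2.83 -18.9  -38.89]
blob [309.3 196.9] 72 [476.   45.8  63.3] hsv [  0.  215.5 121.5] ext [35. 32. 16.]
blob [295.2 210.1] 80 [547.9   4.2  62.9] hsv [ 92. 203.  92.] ext [35. 33. 18.]
blob [206.3 204.4] 78 [544.2   5.4  64.7] hsv [ 90. 202.  95.] ext [32. 31. 17.]
blob [193.  225.2] 79 [472.1  46.8  64.1] hsv [  1. 206. 123.] ext [31. 33. 14.]
```

```bash
python3 -m handwheel '[[[0,-1.72,-3.53,0],[0,-1.72,-3.53,0],[0,-1.72,-3.53,0],[0,-1.72,-3.53,0],[0,-1.72,-3.53,0],[0,-1.72,-3.53,0],[0,-1.72,-3.53,0],[0,-1.72,-3.53,0]]]'
python3 -m handwheel '[[[0,-1.72,-3.53,0],[0.8,-1.72,-3.53,0],[2,-1.7,-3.5,0],[0,0,0,0],[0,0,0,0],[0,0,0,0]]]'
python3 plan.py 474.5 46.5 33 -30.6
```

```text
time: 12.7
tool_pos: [462.0, -67.8, 157.5]
tcp_rot: [-1.334, 1.567, 2.844]
contact_force: [1.6, -0.2, 0.3]
grip_width: 59.7
time: 13.2
tool_pos: [472.1, 45.1, 131.1]
tcp_rot: [-0.927, 1.568, -3.031]
contact_force: [0.5, -0.0, 0.1]
grip_width: 59.3
t 13.2 tcp [472.1  45.1 131.1] yaw -30.5 xaxis [-0.003 -0.    -1.   ] w 59.3 F [ 0.5 -0.   0.1] j6 0.47
turn rad 0.001 then cm x(down),y,z: [ 9.81  0.14 -0.24]
```

```bash
python3 -m handwheel '[[[2,0.1,-0.15,0],[2,0,0,0],[2,0,0,0],[2,0,0,0],[1.8,0,0,0],[0,0,0,0],[0,0,0,0],[0,0,0,0]]]'
python3 -m handwheel '[[[0,0,0,0],[0,0,0,0],[0,0,0,0],[0,0,0,0],[0,0,0,0]]]' 0
python3 -m handwheel '[[[-2,0,0,0],[-3,0,0,0],[-3,0,0,0],[-3,0,0,0],[-1.5,0,0,0],[0,0,0,0],[0,0,0,0]]]'
python3 plan.py 462.4 -343.6 155 -30.6
python3 plan.py 498.6 -282.4 155 -30.6
```

```text
time: 13.87
tool_pos: [475.2, 45.1, 35.1]
tcp_rot: [1.886, 1.57, -0.22]
contact_force: [0.1, 0.2, 0.4]
grip_width: 59.8
time: 14.28
tool_pos: [474.6, 46.0, 34.6]
tcp_rot: [1.902, 1.57, -0.203]
contact_force: [-0.6, -0.1, 1.2]
grip_width: 32.9
time: 14.87
tool_pos: [474.7, 46.0, 159.6]
tcp_rot: [1.977, 1.569, -0.128]
contact_force: [0.3, -0.4, -0.7]
grip_width: 32.8
t 14.87 tcp [474.7  46.  159.6] yaw -30.6 xaxis [ 0.002 -0.    -1.   ] w 32.8 F [ 0.3 -0.4 -0.7] j6 0.47
turn rad 0.0 then cm x(down),y,z: [ 0.46 18.78 34.16]
t 14.87 tcp [474.7  46.  159.6] yaw -30.6 xaxis [ 0.002 -0.    -1.   ] w 32.8 F [ 0.3 -0.4 -0.7] j6 0.47
turn rad 0.0 then cm x(down),y,z: [ 0.46 18.78 27.05]
```

```bash
python3 -m handwheel '[[[0,2.08,3.0,0],[0,2.08,3.0,0],[0,2.08,3.0,0],[0,2.08,3.0,0],[0,2.08,3.0,0],[0,2.08,3.0,0],[0,2.08,3.0,0],[0,2.08,3.0,0]]]'
python3 -m handwheel '[[[0,2.1,3.0,0],[0,0,0,0],[0,0,0,0],[0,0,0,0]]]'
python3 plan.py 498.4 -282.7 75 -30.6
```

```text
time: 15.53
tool_pos: [494.5, -246.5, 157.1]
tcp_rot: [-1.633, 1.567, 2.545]
contact_force: [0.1, -0.6, -0.0]
grip_width: 32.5
time: 15.87
tool_pos: [497.5, -280.8, 157.4]
tcp_rot: [-1.772, 1.567, 2.406]
contact_force: [0.8, -0.6, -0.0]
grip_width: 32.6
t 15.87 tcp [ 497.5 -280.8  157.4] yaw -30.6 xaxis [-0.003  0.003 -1.   ] w 32.6 F [ 0.8 -0.6 -0. ] j6 -0.11
turn rad -0.0 then cm x(down),y,z: [8.24 0.18 0.11]
```

```bash
python3 -m handwheel '[[[2,0.1,0.1,0],[2,0,0,0],[2,0,0,0],[2,0,0,0],[0,0,0,0],[0,0,0,0],[0,0,0,0]]]'
python3 plan.py 498.4 -282.7 48.5 -30.6
```

```text
time: 16.45
tool_pos: [499.3, -282.5, 80.3]
tcp_rot: [1.47, 1.57, -0.634]
contact_force: [0.2, 0.8, -0.2]
grip_width: 32.7
t 16.45 tcp [ 499.3 -282.5   80.3] yaw -30.5 xaxis [ 0.001 -0.001 -1.   ] w 32.7 F [ 0.2  0.8 -0.2] j6 -0.12
turn rad 0.001 then cm x(down),y,z: [ 3.18 -0.07  0.06]
```

```bash
python3 -m handwheel '[[[0.8,0,0,0],[0.8,0,0,0],[0.8,0,0,0],[0.7,0,0,0],[0,0,0,0],[0,0,0,0]]]'
python3 -m handwheel '[[[0,0,0,0],[0,0,0,0],[0,0,0,0]]]' 0.6
python3 -m handwheel '[[[-1,0,0,0],[-3,0,0,0],[-3,0,0,0],[-3,0,0,0],[-3,0,0,0],[0,0,0,0]]]' 0.6
python3 -m handwheel '[[[0,0,-4,0],[0,0,-4,0],[0,0,-4,0],[0,0,-4,0],[0,0,-4,0],[0,0,-4,0],[0,0,0,0],[0,0,0,0]]]'
python3 - <<'E'
from meas import *
for n in ['scene','top']:
    im,d=bot.capture(n); np.save(n+'6.npy',d); np.save(n+'6i.npy',im)
    s=im[140:240,130:260] if n=='scene' else im[170:300,230:370]
    cv2.imwrite(f'pics/cup6_{n}.png',cv2.resize(s[:,:,::-1],None,fx=5,fy=5))
    P=cloud(n,d);z=P[...,2];x=P[...,0];y=P[...,1];hsv=cv2.cvtColor(im,cv2.COLOR_RGB2HSV)
    with np.errstate(invalid='ignore'):
        reg=(x>380)&(x<600)&(y<-180)&(y>-440)
        for nm,c in [('or',(522,-244)),('red',(499,-282)),('yel',(438,-383))]:
            m=(z>68)&(z<90)&(abs(x-c[0])<25)&(abs(y-c[1])<25)&(hsv[...,1]>130); print(nm,m.sum(),P[m].mean(0) if m.any() else 0)
        mw=reg&(z>30)&(z<46)&(hsv[...,1]<60); print('walls',mw.sum(),rect(P[mw]))
        mg=reg&(z>90)&(hsv[...,2]<60); print('grip',mg.sum(),P[mg].mean(0) if mg.sum() else 0)
E
python3 plan.py 480.3 -313.5 150 -30.6
```

```text
time: 16.95
tool_pos: [498.5, -283.2, 48.0]
tcp_rot: [-1.509, 1.57, 2.67]
contact_force: [-0.9, 1.3, 6.5]
grip_width: 33.0
time: 17.2
tool_pos: [498.6, -283.1, 47.9]
tcp_rot: [-1.629, 1.57, 2.549]
contact_force: [-0.1, 0.1, 0.4]
grip_width: 48.2
time: 17.7
tool_pos: [501.4, -285.1, 185.5]
tcp_rot: [1.456, 1.559, -0.649]
contact_force: [0.2, -0.4, 0.6]
grip_width: 55.0
time: 18.37
tool_pos: [621.4, -74.4, 178.0]
tcp_rot: [-0.915, 1.571, -3.015]
contact_force: [-0.1, -0.9, -0.2]
grip_width: 55.0
or 70 [ 521.96697863 -246.92160847   77.02238316]
red 84 [ 499.85557353 -282.62358122   76.37633825]
yel 56 [ 440.79888896 -383.73165054   76.63878699]
walls 391 (array([ 481.8, -314.5]), 217.7, 62.7, 59.71)
grip 51 [ 485.25283865 -312.82671696  101.81084744]
or 79 [ 519.92000461 -244.40839819   78.26664163]
red 82 [ 496.49453256 -280.98358459   78.60540308]
yel 79 [ 437.86302679 -382.46086601   79.0579831 ]
walls 251 (array([ 481.7, -312.6]), 213.4, 58.9, 59.62)
grip 45 [ 480.53530492 -311.88337577  104.98568889]
t 18.47 tcp [620.5 -77.  178.2] yaw -30.6 xaxis [-0.001 -0.    -1.   ] w 54.8 F [-0.2  0.4  0. ] j6 0.29
turn rad 0.0 then cm x(down),y,z: [ 2.82 -0.03 27.5 ]
```

View pics/cup6_scene.png

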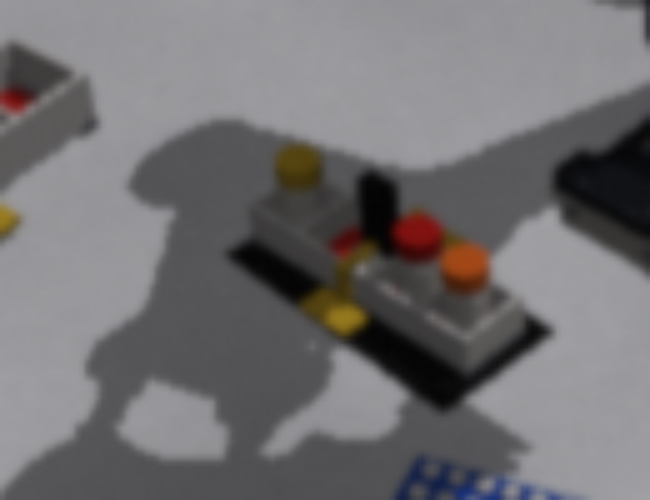

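View pics/cup6_top.png

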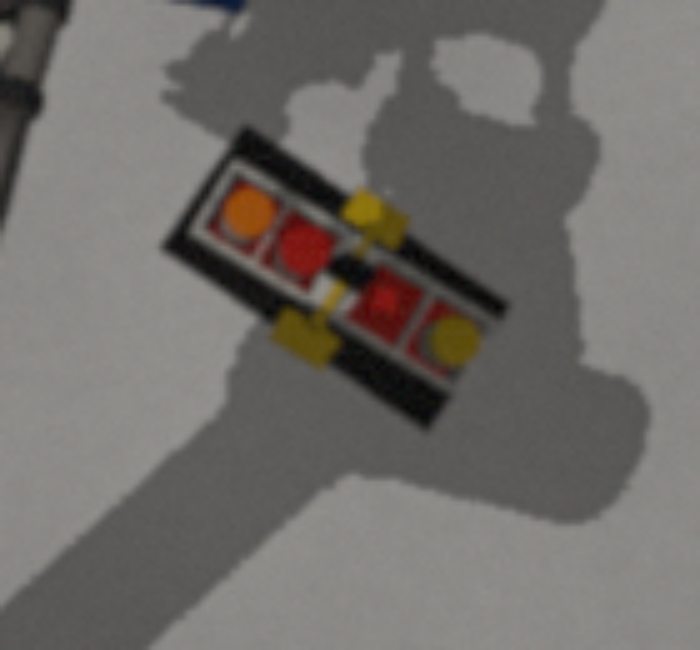

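All three pots stand in slots; one inner slot empty. Now to the lid's fin.

```bash
python3 -m handwheel '[[[-3,0,0,0],[-3,0,0,0],[-3,0,0,0],[0,0,0,0.11],[0,0,0,0.11],[0,0,0,0.11],[0,0,0,0.11],[0,0,0,0]]]' 0.6
python3 plan.py 437 287 270 -55.8;  python3 plan.py 437 287 184 -55.8
```

```text
time: 19.13
tool_pos: [620.2, -78.5, 268.5]
tcp_rot: [1.118, 1.57, -1.433]
contact_force: [1.1, -0.3, -0.6]
grip_width: 55.1
t 19.13 tcp [620.2 -78.5 268.5] yaw -56.2 xaxis [ 0. -0. -1.] w 55.1 F [ 1.1 -0.3 -0.6] j6 0.73
turn rad -0.007 then cm x(down),y,z: [ -0.15 -40.53  -5.39]
t 19.13 tcp [620.2 -78.5 268.5] yaw -56.2 xaxis [ 0. -0. -1.] w 55.1 F [ 1.1 -0.3 -0.6] j6 0.73
turn rad -0.007 then cm x(down),y,z: [  8.45 -40.53  -5.39]
```

```bash
python3 -m handwheel '[[[0,-3.6,-0.49,-0.007],[0,-3.6,-0.49,0],[0,-3.7,-0.49,0],[0,-3.7,-0.49,0],[0,-3.7,-0.49,0],[0,-3.7,-0.49,0],[0,-3.7,-0.49,0],[0,-3.7,-0.49,0]]]'
python3 -m handwheel '[[[0,-3.7,-0.49,0],[0,-3.7,-0.49,0],[0,-3.7,-0.49,0],[0,0,0,0],[0,0,0,0],[0,0,0,0]]]'
python3 plan.py 437 287 184 -55.8
python3 - <<'E'
from meas import *
for n in ['scene']:
    im,d=bot.capture(n); save('fin7',im[120:260,310:500],4)
E
```

```text
time: 19.8
tool_pos: [485.5, 188.0, 268.5]
tcp_rot: [2.298, 1.57, -0.238]
contact_force: [0.3, 0.4, -0.1]
grip_width: 55.1
time: 20.3
tool_pos: [435.9, 286.5, 268.3]
tcp_rot: [1.514, 1.57, -1.022]
contact_force: [0.2, 0.1, 1.0]
grip_width: 55.1
t 20.3 tcp [435.9 286.5 268.3] yaw -55.3 xaxis [ 0.    -0.001 -1.   ] w 55.1 F [0.2 0.1 1. ] j6 1.4
turn rad 0.008 then cm x(down),y,z: [ 8.43  0.02 -0.12]
```

View pics/fin7.png

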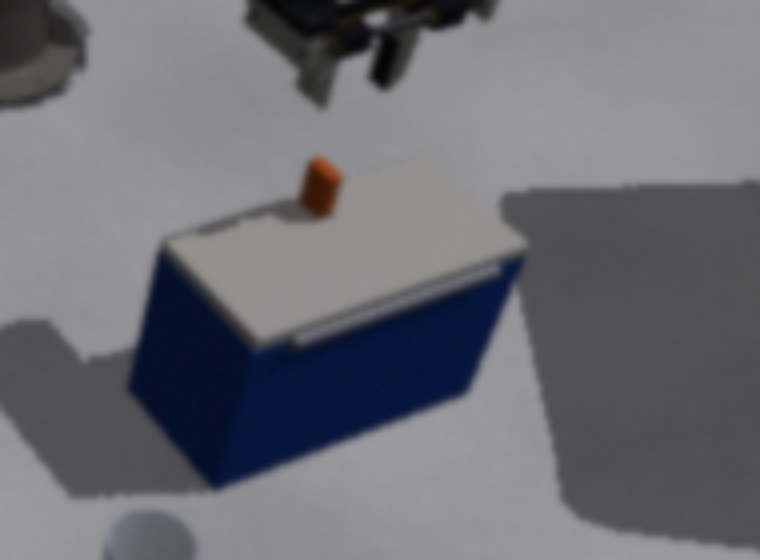

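Fingers (318–385, ~95) hang directly above the fin (320,185) with lean accounted for; descend.

```bash
python3 -m handwheel '[[[2,0,-0.1,0.008],[2,0,0,0],[1.5,0,0,0],[1.5,0,0,0],[1.4,0,0,0],[0,0,0,0],[0,0,0,0]]]'
python3 -m handwheel '[[[0,0,0,0],[0,0,0,0],[0,0,0,0],[0,0,0,0],[0,0,0,0],[0,0,0,0],[0,0,0,0],[0,0,0,0]]]' 0
python3 plan.py 437 287 184 -55.8
python3 -m handwheel '[[[0,0,0,0],[0,0,0,0],[0,0,0,0],[0,0,0,0]]]'
```

```text
time: 20.93
tool_pos: [436.9, 286.7, 184.0]
tcp_rot: [0.022, 1.569, -2.525]
contact_force: [-0.6, 0.1, 0.1]
grip_width: 54.9
time: 21.6
tool_pos: [435.2, 289.9, 184.4]
tcp_rot: [-1.662, 1.567, 2.075]
contact_force: [-4.4, 6.5, 0.3]
grip_width: 13.7
t 21.6 tcp [435.2 289.9 184.4] yaw -55.8 xaxis [-0.002  0.003 -1.   ] w 13.7 F [-4.4  6.5  0.3] j6 1.41
turn rad -0.001 then cm x(down),y,z: [0.04 0.35 0.01]
time: 21.93
tool_pos: [435.2, 289.9, 184.4]
tcp_rot: [-1.658, 1.567, 2.08]
contact_force: [-5.0, 7.2, 2.1]
grip_width: 13.4
```

```bash
python3 -m handwheel '[[[0,-0.3,0,0],[-0.88,0,-0.45,0],[-0.88,0,-0.45,0],[-0.79,0,-0.59,0],[-0.79,0,-0.59,0],[0,0,0,0],[0,0,0,0]]]' 0
python3 plan.py 435 290 184 -55.8
python3 - <<'E'
from meas import *
im,d=bot.capture('scene'); save('lid8',im[100:260,310:500],4)
E
```

```text
time: 22.52
tool_pos: [453.2, 302.2, 216.6]
tcp_rot: [2.022, 1.569, -0.524]
contact_force: [5.9, 0.6, -9.3]
grip_width: 13.7
t 22.52 tcp [453.2 302.2 216.6] yaw -55.9 xaxis [ 0.001 -0.001 -1.   ] w 13.7 F [ 5.9  0.6 -9.3] j6 1.42
turn rad -0.001 then cm x(down),y,z: [ 3.26 -0.01  2.19]
```

View pics/lid8.png

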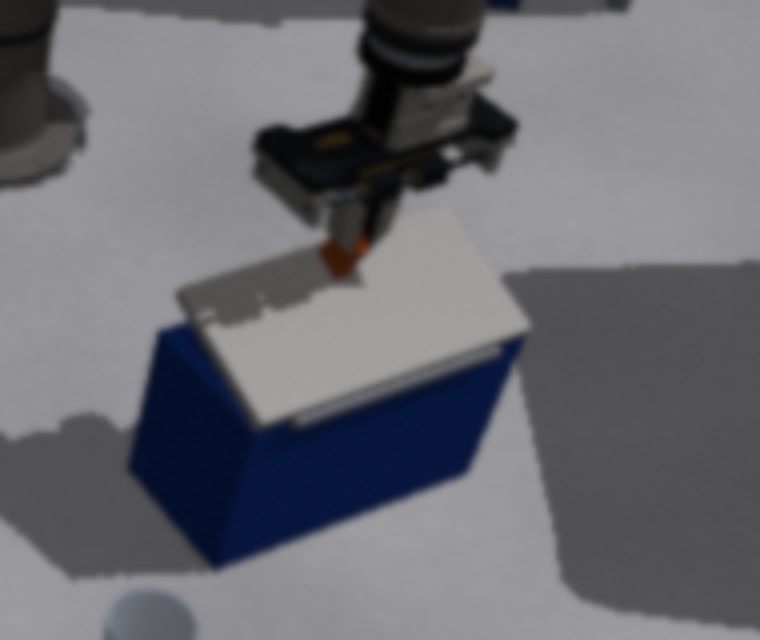

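Lid lifts, fin pivots between the fingers (345,255). Continue along the arc.

```bash
python3 -m handwheel '[[[-0.68,0,-0.72,0],[-0.68,0,-0.72,0],[-0.54,0,-0.82,0],[-0.54,0,-0.83,0],[-0.39,0,-0.9,0],[-0.39,0,-0.9,0],[0,0,0,0]]]' 0
python3 -m handwheel '[[[-0.22,0,-0.96,0],[-0.22,0,-0.96,0],[-0.06,0,-0.98,0],[-0.06,0,-0.98,0],[0.11,0,-0.98,0],[0.12,0,-0.98,0],[0,0,0,0]]]' 0
python3 plan.py 435 290 184 -55.8
python3 - <<'E'
from meas import *
im,d=bot.capture('scene'); save('lid9',im[100:260,310:500],4)
E
```

```text
time: 23.15
tool_pos: [492.8, 329.3, 247.4]
tcp_rot: [0.147, 1.567, -2.399]
contact_force: [3.3, -2.4, -13.2]
grip_width: 13.6
time: 23.73
tool_pos: [541.0, 362.1, 252.1]
tcp_rot: [0.294, 1.569, -2.252]
contact_force: [-0.5, -3.5, -2.1]
grip_width: 13.5
t 23.73 tcp [541.  362.1 252.1] yaw -55.9 xaxis [-0.001 -0.002 -1.   ] w 13.5 F [-0.5 -3.5 -2.1] j6 1.45
turn rad -0.001 then cm x(down),y,z: [6.810e+00 1.000e-02 1.282e+01]
```

View pics/lid9.png

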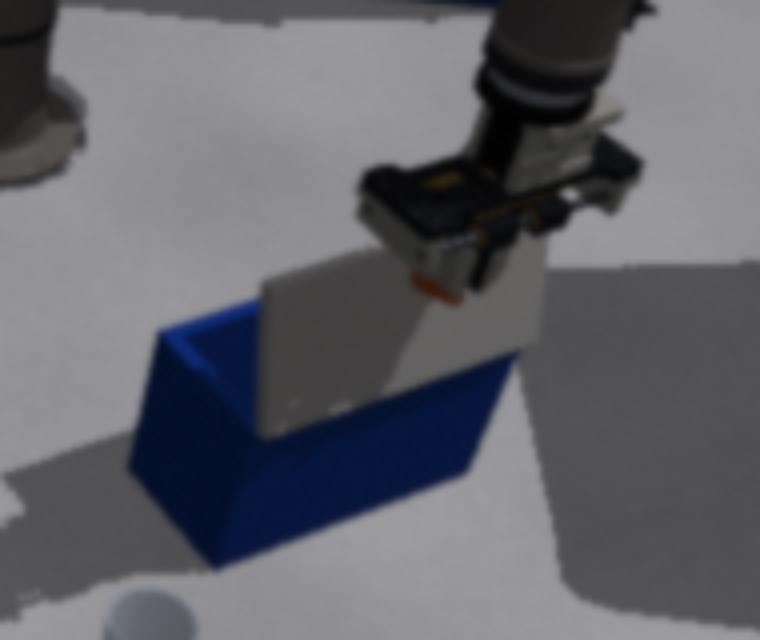

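Lid near 80°, fin horizontal at (440,288). Go on to the stop.

```bash
python3 -m handwheel '[[[0.28,0,-0.95,0],[0.29,0,-0.95,0],[0.44,0,-0.88,0],[0.45,0,-0.88,0],[0.33,0,-0.5,0],[0.34,0,-0.5,0],[0,0,0,0],[0,0,0,0]]]' 0
python3 plan.py 435 290 184 -55.8
python3 - <<'E'
from meas import *
im,d=bot.capture('scene'); save('lid10',im[100:260,310:500],4)
E
```

```text
time: 24.45
tool_pos: [580.3, 389.0, 234.0]
tcp_rot: [2.992, 1.565, 0.446]
contact_force: [2.3, 0.5, 4.9]
grip_width: 13.3
t 24.45 tcp [580.3 389.  234. ] yaw -55.9 xaxis [ 0.005  0.002 -1.   ] w 13.3 F [2.3 0.5 4.9] j6 1.46
turn rad -0.001 then cm x(down),y,z: [ 5.    0.03 17.58]
```

View pics/lid10.png

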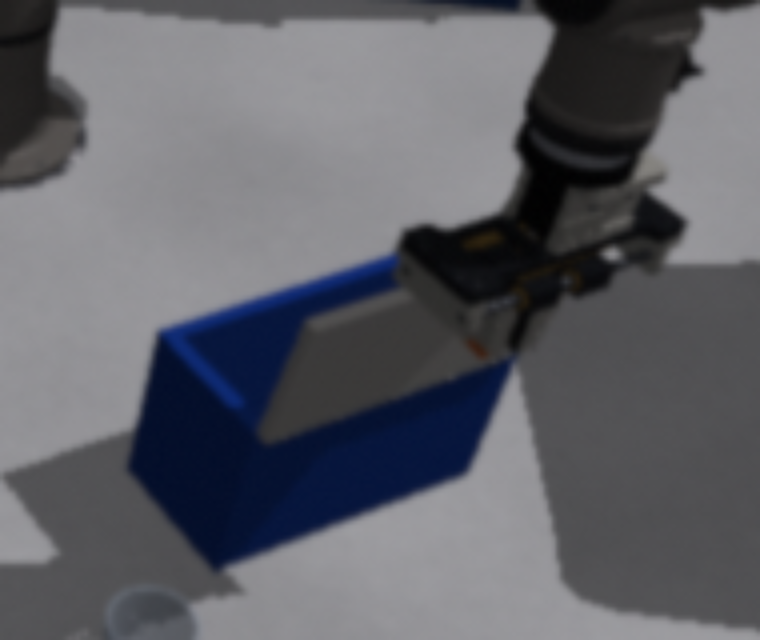

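```bash
python3 -m handwheel '[[[0.2,0,-0.2,0],[0.2,0,-0.2,0],[0,0,0,0],[0,0,0,0]]]' 0
python3 -m handwheel '[[[0,0,0,0],[0,0,0,0],[0,0,0,0],[0,0,0,0]]]' 0.45
python3 -m handwheel '[[[-1,0,0,0],[-2,0,0,0],[-3,0,0,0],[-3,0,0,0],[-3,0,0,0],[-2,0,0,0],[0,0,0,0]]]'
python3 -m handwheel '[[[0,0,4,0],[0,0,4,0],[0,0,4,0],[0,0,4,0],[0,0,4,0],[0,0,2,0],[0,0,0,0]]]'
python3 - <<'E'
from meas import *
for n in ['scene','top']:
    im,d=bot.capture(n); save(n+'11',im); np.save(n+'11.npy',d); np.save(n+'11i.npy',im)
E
python3 plan.py 480.3 -313.5 150 -30.6
```

```text
time: 24.83
tool_pos: [584.1, 391.6, 230.9]
tcp_rot: [3.021, 1.563, 0.475]
contact_force: [4.4, 1.7, 7.1]
grip_width: 13.3
time: 25.17
tool_pos: [582.0, 390.8, 227.4]
tcp_rot: [-0.211, 1.569, -2.757]
contact_force: [0.8, 0.0, -0.3]
grip_width: 35.4
time: 25.75
tool_pos: [583.1, 391.2, 374.1]
tcp_rot: [3.028, 1.561, 0.482]
contact_force: [0.7, -0.4, 1.3]
grip_width: 41.2
time: 26.33
tool_pos: [402.9, 269.4, 369.9]
tcp_rot: [2.831, 1.57, 0.285]
contact_force: [2.0, -0.0, 1.1]
grip_width: 41.6
t 26.43 tcp [406.  271.1 368.9] yaw -55.9 xaxis [ 0.001  0.001 -1.   ] w 41.4 F [ 0.5 -0.7 -0.1] j6 1.41
turn rad -0.441 then cm x(down),y,z: [21.89 36.16 46.53]
```

View pics/scene11.png

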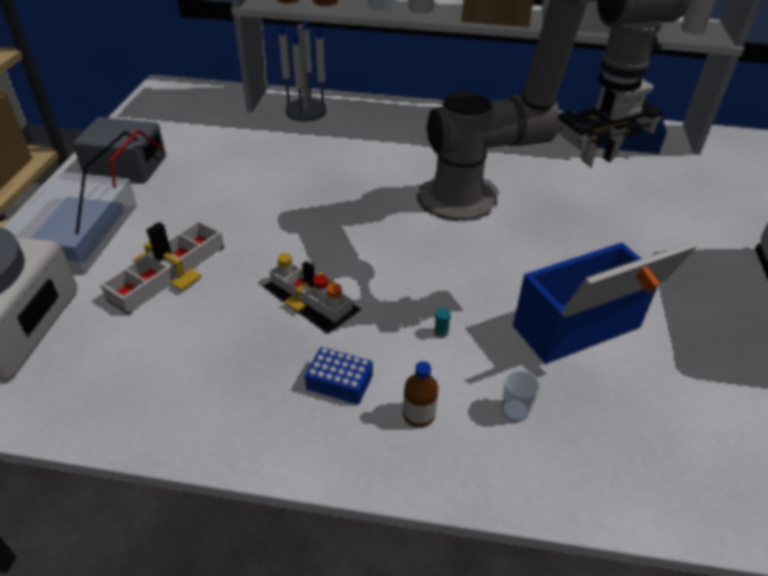

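View pics/top11.png

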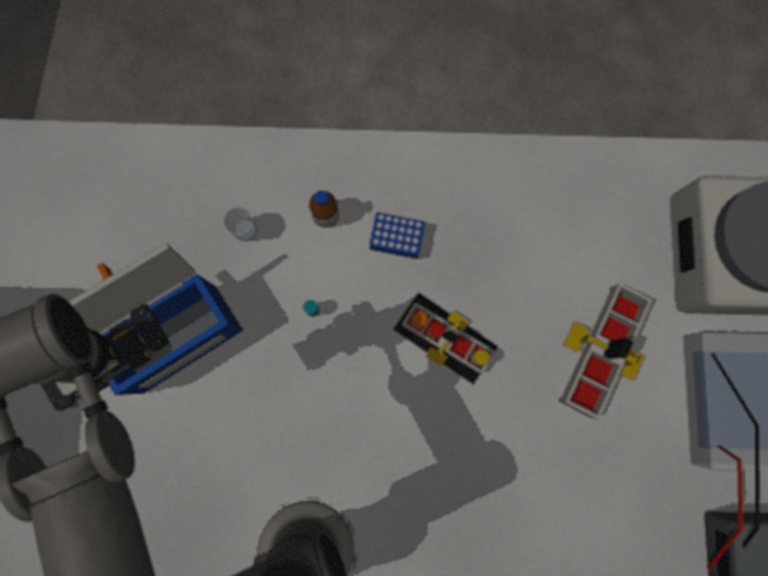

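```bash
python3 -m handwheel '[[[0,0,0,-0.11],[0,0,0,-0.11],[0,0,0,-0.11],[0,0,0,-0.111],[0,2,2.6,0],[0,2.4,3.1,0],[0,2.4,3.1,0],[0,2.4,3.1,0]]]' 0.45
python3 -m handwheel '[[[0,2.4,3.1,0],[0,2.4,3.1,0],[2,2.4,3.1,0],[2,2.4,3.1,0],[2,2.4,3.1,0],[2,2.4,3.1,0],[2,2.4,3.1,0],[2,2.4,3.1,0]]]'
python3 -m handwheel '[[[2,2.4,3.1,0],[2,2.4,3.1,0],[2,2.4,3.1,0],[2,1.8,2.2,0],[0,0,0,0],[0,0,0,0]]]'
python3 plan.py 480.5 -313.3 77 -30.5
```

```text
time: 27.1
tool_pos: [425.9, 120.9, 367.5]
tcp_rot: [-0.897, 1.57, -3.001]
contact_force: [0.7, 0.0, 0.6]
grip_width: 41.3
time: 27.77
tool_pos: [463.2, -179.2, 252.9]
tcp_rot: [-1.701, 1.57, 2.477]
contact_force: [0.1, 0.6, 0.6]
grip_width: 41.2
time: 28.27
tool_pos: [480.3, -316.7, 174.7]
tcp_rot: [-1.775, 1.566, 2.401]
contact_force: [-0.8, -0.2, 0.5]
grip_width: 41.3
t 28.27 tcp [ 480.3 -316.7  174.7] yaw -30.7 xaxis [-0.004  0.003 -1.   ] w 41.3 F [-0.8 -0.2  0.5] j6 -0.18
turn rad -0.004 then cm x(down),y,z: [ 9.77 -0.15 -0.3 ]
```

```bash
python3 -m handwheel '[[[2,-0.1,-0.3,0],[2,0,0,0],[0,0,0,0],[0,0,0,0],[0,0,0,0]]]'
python3 plan.py 480.5 -313.3 77 -30.5
python3 - <<'E'
from meas import *
im,d=bot.capture('scene'); save('grip12',im[120:240,130:270],5)
E
```

```text
time: 28.68
tool_pos: [482.2, -312.3, 139.3]
tcp_rot: [1.415, 1.569, -0.689]
contact_force: [-0.1, 0.5, 0.1]
grip_width: 41.3
t 28.68 tcp [ 482.2 -312.3  139.3] yaw -30.5 xaxis [ 0.002 -0.001 -1.   ] w 41.3 F [-0.1  0.5  0.1] j6 -0.18
turn rad -0.001 then cm x(down),y,z: [ 6.23 -0.09  0.17]
```

View pics/grip12.png

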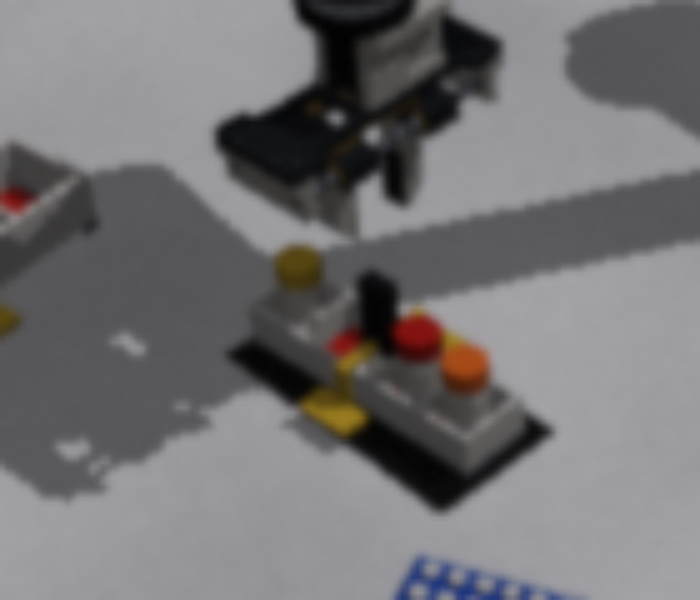

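Aligned above the black block (375,305). Descend and grip.

```bash
python3 -m handwheel '[[[2,-0.05,0.1,0],[2,0,0,0],[1.5,0,0,0],[0.7,0,0,0],[0,0,0,0],[0,0,0,0],[0,0,0,0]]]'
python3 -m handwheel '[[[0,0,0,0],[0,0,0,0],[0,0,0,0],[0,0,0,0],[0,0,0,0],[0,0,0,0],[0,0,0,0]]]' 0
python3 -m handwheel '[[[-0.5,0,0,0],[-0.8,0,0,0],[-0.8,0,0,0],[-0.9,0,0,0],[0,0,0,0],[0,0,0,0]]]' 0
python3 plan.py 480.5 -313.3 77 -30.5
python3 - <<'E'
from meas import *
im,d=bot.capture('scene'); save('grip13',im[120:240,130:270],5)
E
```

```text
time: 29.32
tool_pos: [481.1, -313.6, 77.4]
tcp_rot: [1.381, 1.568, -0.724]
contact_force: [0.4, -0.6, 0.1]
grip_width: 41.2
time: 29.9
tool_pos: [480.1, -312.9, 76.1]
tcp_rot: [-1.052, 1.571, 3.126]
contact_force: [-1.9, 1.6, 2.9]
grip_width: 15.4
time: 30.4
tool_pos: [480.6, -313.3, 106.8]
tcp_rot: [1.356, 1.569, -0.749]
contact_force: [-0.7, 0.8, -5.0]
grip_width: 15.3
t 30.4 tcp [ 480.6 -313.3  106.8] yaw -30.6 xaxis [ 0.001 -0.001 -1.   ] w 15.3 F [-0.7  0.8 -5. ] j6 -0.18
turn rad -0.002 then cm x(down),y,z: [ 2.98 -0.01  0.  ]
```

View pics/grip13.png

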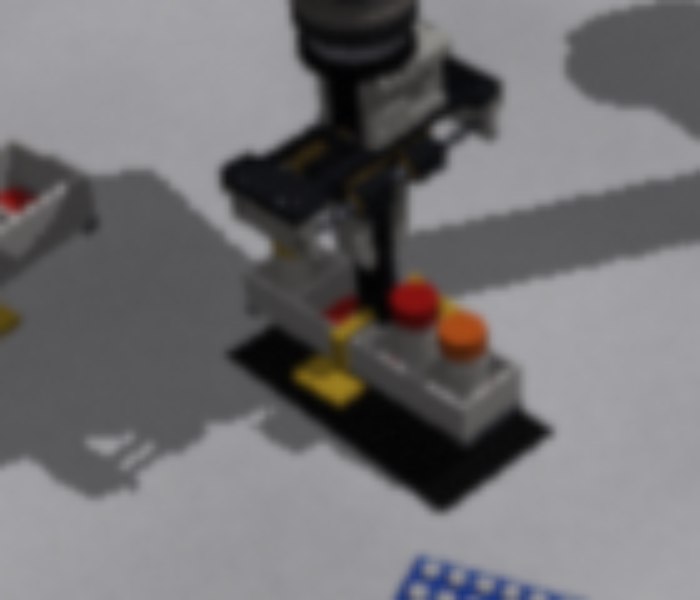

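Cup lifted level with all pots. Refine chest rim pose from the last pictures while lifting.

```bash
python3 -m handwheel '[[[-1.5,0,0,0],[-2,0,0,0],[-2.5,0,0,-0.05],[-2.5,0,0,-0.08],[-2.5,0,0,-0.08],[-2.5,0,0,-0.08],[-2.5,0,0,-0.08],[-2.5,0,0,-0.08]]]' 0
python3 -m handwheel '[[[-1,0,0,-0.08],[0,0,0,-0.1],[0,0,0,-0.1],[0,0,0,-0.1],[0,0,0,-0.1],[0,0,0,-0.1],[0,0,0,-0.1],[0,0,0,0]]]' 0
python3 plan.py 471 313.5 310 34.2
python3 - <<'E'
from meas import *
np.set_printoptions(suppress=True,precision=2)
for n in ['scene','top']:
    im,d=bot.capture(n); np.save(n+'14.npy',d); np.save(n+'14i.npy',im); save(n+'14',im)
    P=cloud(n,d);z=P[...,2];x=P[...,0];y=P[...,1];hsv=cv2.cvtColor(im,cv2.COLOR_RGB2HSV)
    with np.errstate(invalid='ignore'):
        reg=(x>330)&(x<620)&(y>150)&(y<470)
        m=reg&(z>154)&(z<167)&(hsv[...,0]>105)&(hsv[...,0]<120)&(hsv[...,1]>150)
        print(n,'rim',m.sum(),rect(P[m]))
        c=np.array([471,313.5]); 
        for a in [34.2]:
            ex=np.array([np.cos(np.radians(a)),np.sin(np.radians(a))]);ey=np.array([-ex[1],ex[0]])
            q=(P[m][:,:2]-c); u=q@ex; v=q@ey; print('x',np.percentile(u,[1,50,99]),'y',np.percentile(v,[1,50,99]))
        mat=(x>380)&(x<600)&(y<-180)&(y>-440)&(z<14)&(z>-8)&(hsv[...,2]<45); print('mat',mat.sum(),rect(P[mat]))
E
```

```text
time: 31.12
tool_pos: [479.8, -312.6, 291.5]
tcp_rot: [-2.189, 1.569, 2.443]
contact_force: [-0.5, -1.3, -5.6]
grip_width: 15.2
time: 31.78
tool_pos: [479.9, -312.8, 300.2]
tcp_rot: [-2.802, 1.569, 2.51]
contact_force: [0.1, 0.6, -4.7]
grip_width: 15.8
t 31.78 tcp [ 479.9 -312.8  300.2] yaw 34.3 xaxis [-0.001  0.001 -1.   ] w 15.8 F [ 0.1  0.6 -4.7] j6 -1.31
turn rad 0.003 then cm x(down),y,z: [ -0.98  34.46 -52.3 ]
scene rim 462 (array([469. , 309.3]), 127.2, 272.1, 35.42)
x [-66.41 -53.41  54.68] y [-137.15  -57.5   128.84]
mat 1256 (array([ 484. , -315.4]), 228.8, 109.8, 56.26)
top rim 952 (array([468.6, 310.3]), 127.9, 267.0, 34.09)
x [-66.97 -27.79  57.97] y [-134.03    4.2   129.27]
mat 671 (array([ 484.1, -312.2]), 225.0, 102.7, 56.12)
```

View pics/top14.png

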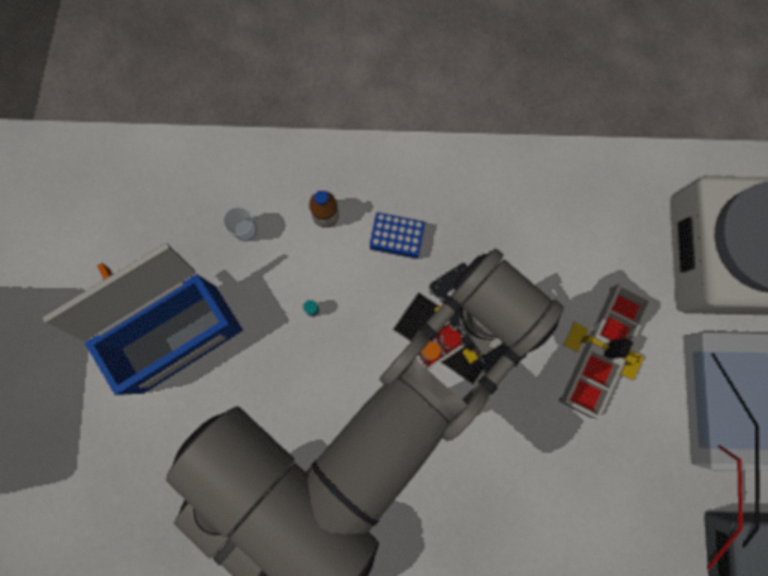

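View pics/scene14.png

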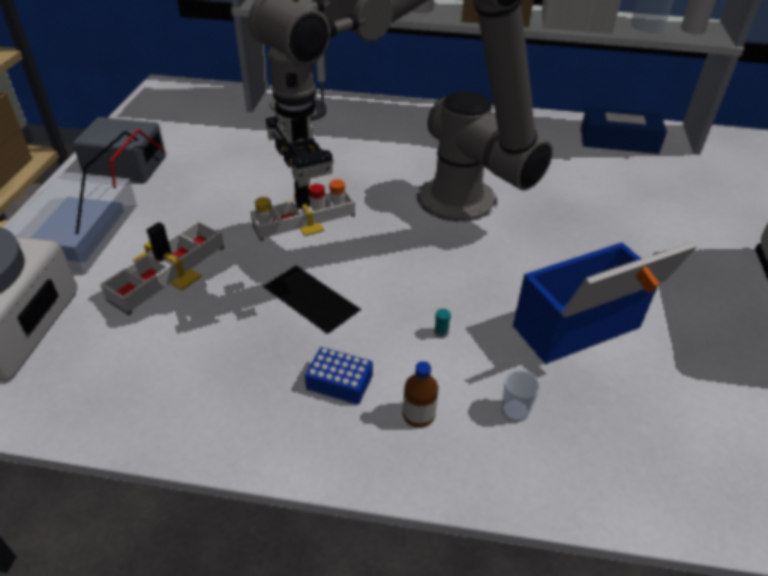

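Mat is at about (484,-314), long axis 56.2°; chest rim centre ≈(468.7,310), 34.2° with size 128×267 as expected. Carry the cup over.

```bash
python3 -m handwheel '[[[-0.5,0.6,-0.9,0],[-0.5,1.2,-1.8,0],[0,1.6,-2.5,0],[0,1.7,-2.6,0],[0,1.7,-2.6,0],[0,1.7,-2.6,0],[0,1.7,-2.6,0],[0,1.7,-2.6,0]]]' 0
python3 -m handwheel '[[[0,1.7,-2.6,0],[0,1.7,-2.6,0],[0,1.7,-2.6,0],[0,1.7,-2.6,0],[0,1.7,-2.6,0],[0,1.7,-2.6,0],[0,1.7,-2.6,0],[0,1.7,-2.6,0]]]' 0
python3 plan.py 465.6 309.3 290 34.2
```

```text
time: 32.55
tool_pos: [475.9, -93.3, 311.4]
tcp_rot: [1.061, 1.57, 0.084]
contact_force: [1.6, 0.6, -5.3]
grip_width: 15.5
time: 33.22
tool_pos: [471.4, 155.0, 311.5]
tcp_rot: [1.396, 1.57, 0.419]
contact_force: [-0.8, -0.4, -4.6]
grip_width: 15.5
t 33.22 tcp [471.4 155.  311.5] yaw 34.0 xaxis [ 0.001  0.    -1.   ] w 15.5 F [-0.8 -0.4 -4.6] j6 -0.43
turn rad -0.003 then cm x(down),y,z: [  2.15   8.2  -13.08]
```

```bash
python3 -m handwheel '[[[0,1.6,-2.4,0],[0,1.5,-2.2,0],[0,1.1,-1.8,0],[0,0.7,-1.0,0],[0,0,0,0],[0,0,0,0],[0,0,0,0]]]' 0
python3 plan.py 465.6 309.3 290 34.2
```

```text
time: 33.8
tool_pos: [471.2, 240.9, 311.0]
tcp_rot: [-0.625, 1.57, -1.601]
contact_force: [0.1, -0.8, -5.4]
grip_width: 15.5
t 33.8 tcp [471.2 240.9 311. ] yaw 34.1 xaxis [-0.    -0.001 -1.   ] w 15.5 F [ 0.1 -0.8 -5.4] j6 -0.27
turn rad -0.002 then cm x(down),y,z: [ 2.1   3.38 -5.98]
```

```bash
python3 -m handwheel '[[[0,0.8,-1.4,0],[0,1.0,-1.8,0],[0,1.0,-1.8,0],[0,0.58,-0.98,0],[0,0,0,0],[0,0,0,0],[0,0,0,0]]]' 0
python3 plan.py 465.6 309.3 250 34.2
python3 - <<'E'
from meas import *
for n in ['scene','top']:
    im,d=bot.capture(n)
    save('over15'+n,im[100:260,310:500] if n=='scene' else im[150:290,20:200],4)
E
```

```text
time: 34.38
tool_pos: [466.0, 308.9, 310.8]
tcp_rot: [-0.71, 1.57, -1.686]
contact_force: [-0.3, -1.1, -5.5]
grip_width: 15.7
t 34.38 tcp [466.  308.9 310.8] yaw 34.1 xaxis [-0.    -0.001 -1.   ] w 15.7 F [-0.3 -1.1 -5.5] j6 -0.15
turn rad -0.002 then cm x(down),y,z: [ 6.08 -0.01 -0.05]
```

View pics/over15scene.png

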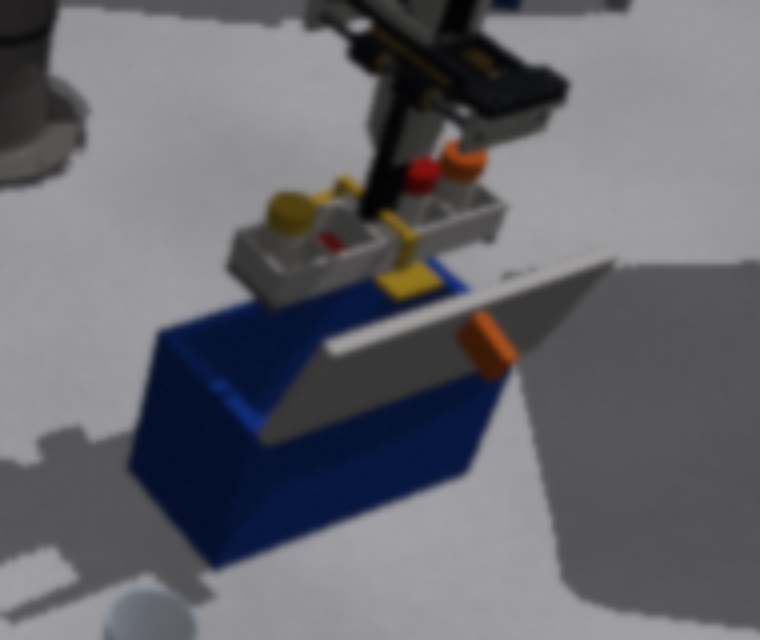

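View pics/over15top.png

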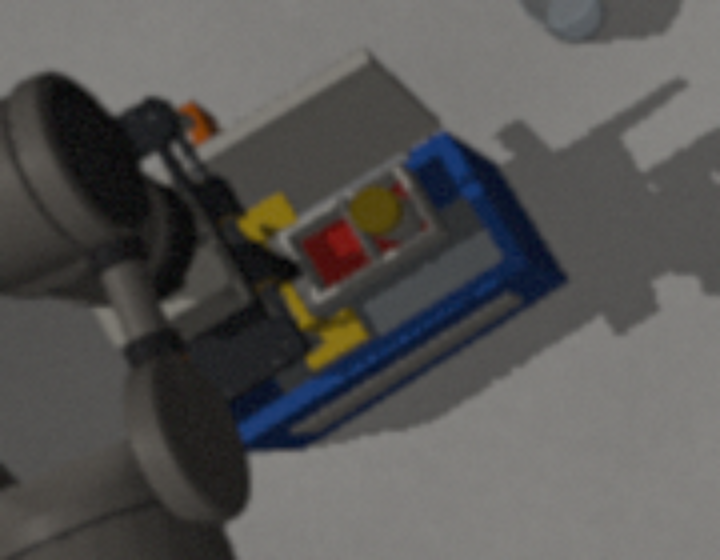

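Loaded cup sits above the open mouth, wings over both long rims. Lower to just above contact.

```bash
python3 -m handwheel '[[[1.5,0,0.2,0],[2,0,0,0],[2,0,0,0],[1.5,0,0,0],[0.8,0,0,0],[0,0,0,0],[0,0,0,0],[0,0,0,0]]]' 0
python3 plan.py 464.5 308.3 222 34.2
python3 - <<'E'
from meas import *
for n in ['scene']:
    im,d=bot.capture(n)
    save('over16'+n,im[100:260,310:500],4)
E
```

```text
time: 35.15
tool_pos: [467.6, 308.6, 234.2]
tcp_rot: [1.369, 1.568, 0.393]
contact_force: [0.2, -0.7, -5.5]
grip_width: 15.6
t 35.15 tcp [467.6 308.6 234.2] yaw 34.1 xaxis [ 0.002  0.001 -1.   ] w 15.6 F [ 0.2 -0.7 -5.5] j6 -0.15
turn rad -0.001 then cm x(down),y,z: [ 1.22 -0.27 -0.15]
```

View pics/over16scene.png

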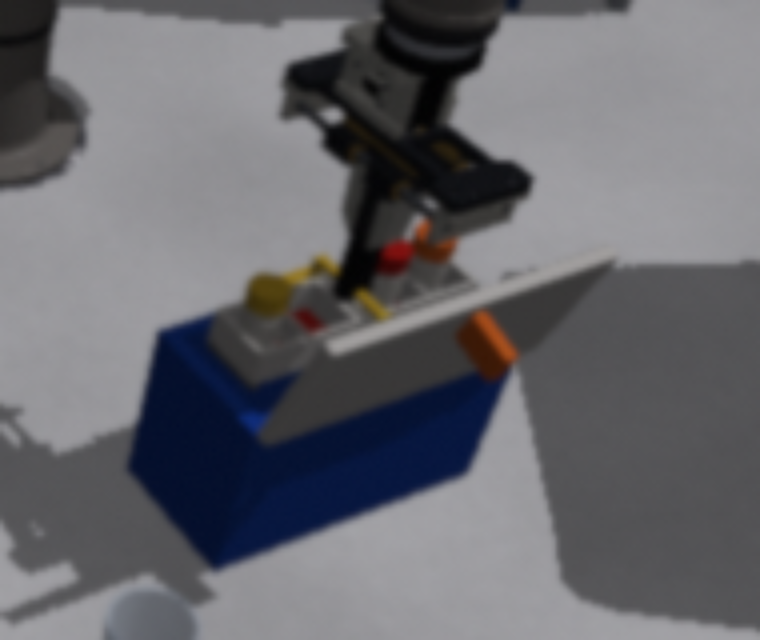

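```bash
python3 -m handwheel '[[[0.5,-0.3,-0.1,0],[0.5,0,0,0],[0.4,0,0,0],[0.3,0,0,0],[0,0,0,0],[0,0,0,0]]]' 0
python3 -m handwheel '[[[0.3,0,0,0],[0.3,0,0,0],[0,0,0,0],[0,0,0,0]]]' 0
python3 plan.py 464.5 308.3 204 34.2
python3 - <<'E'
from meas import *
for n in ['scene']:
    im,d=bot.capture(n)
    save('over17'+n,im[100:260,310:500],4)
E
```

```text
time: 35.7
tool_pos: [463.7, 307.6, 216.3]
tcp_rot: [0.777, 1.571, -0.198]
contact_force: [-2.4, -2.0, 3.6]
grip_width: 15.6
time: 36.03
tool_pos: [464.0, 307.7, 210.3]
tcp_rot: [1.312, 1.57, 0.337]
contact_force: [-3.0, -1.9, 5.9]
grip_width: 15.3
t 36.03 tcp [464.  307.7 210.3] yaw 34.1 xaxis [ 0.001  0.    -1.   ] w 15.3 F [-3.  -1.9  5.9] j6 -0.15
turn rad -0.001 then cm x(down),y,z: [ 0.63  0.07 -0.02]
```

View pics/over17scene.png

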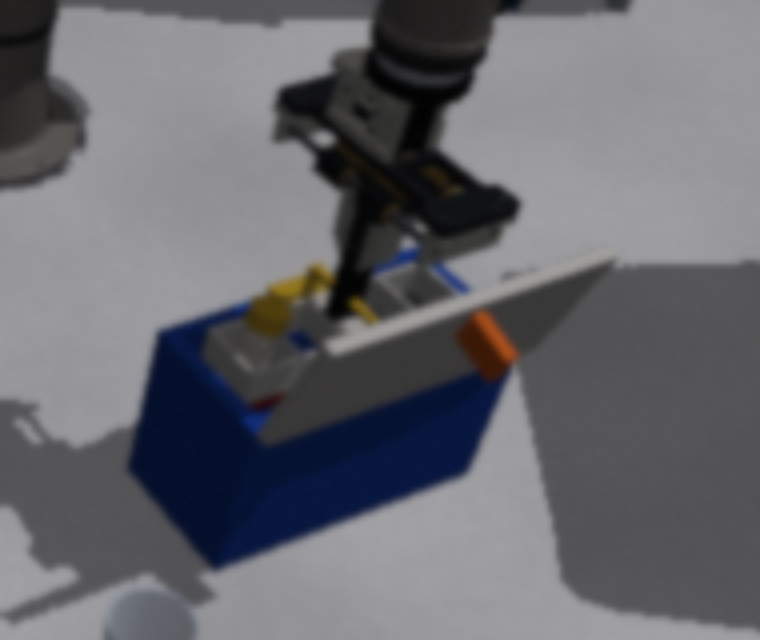

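Flap opening; red and orange have dropped, yellow still tilted at (265,315). Press on.

```bash
python3 -m handwheel '[[[0.2,0,0,0],[0.2,0,0,0],[0.1,0,0,0],[0,0,0,0],[0,0,0,0],[0,0,0,0]]]' 0
python3 plan.py 464.5 308.3 204 34.2
python3 - <<'E'
from meas import *
for n in ['scene','top']:
    im,d=bot.capture(n)
    save('over18'+n,im[100:260,310:500] if n=='scene' else im[150:290,20:200],4)
E
```

```text
time: 36.58
tool_pos: [464.1, 307.7, 206.0]
tcp_rot: [1.31, 1.569, 0.335]
contact_force: [-3.2, -2.8, 7.6]
grip_width: 15.7
t 36.58 tcp [464.1 307.7 206. ] yaw 34.1 xaxis [ 0.001  0.    -1.   ] w 15.7 F [-3.2 -2.8  7.6] j6 -0.15
turn rad -0.001 then cm x(down),y,z: [ 0.2   0.07 -0.02]
```

View pics/over18scene.png

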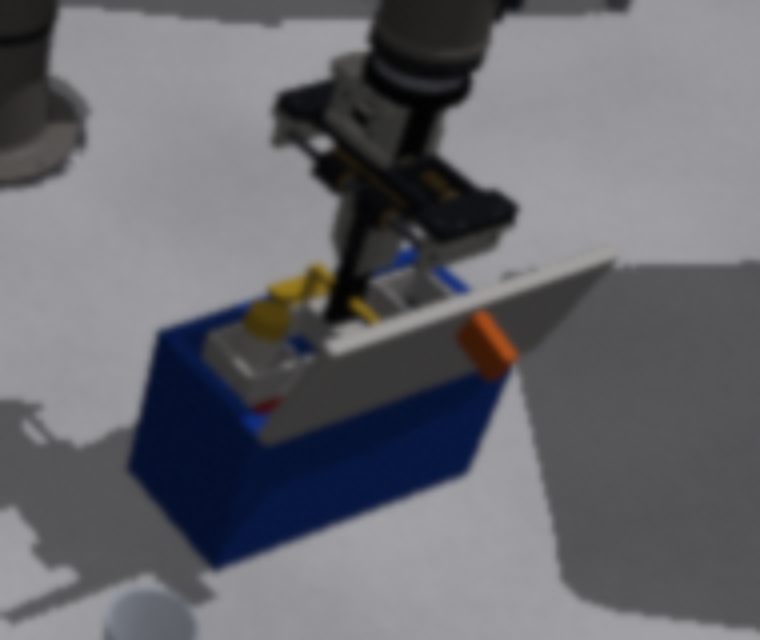

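View pics/over18top.png

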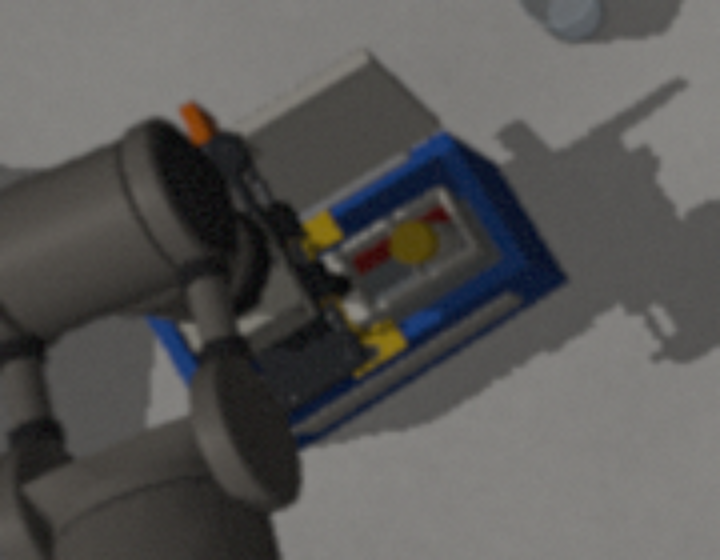

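Yellow pot hangs (tilted, top crop (412,242)). Release and press again, a bit deeper.

```bash
python3 -m handwheel '[[[-0.4,0,0,0],[-0.4,0,0,0],[-0.4,0,0,0],[-0.4,0,0,0],[0,0,0,0],[0,0,0,0]]]' 0
python3 -m handwheel '[[[0.5,0,0,0],[0.5,0,0,0],[0.4,0,0,0],[0.3,0,0,0],[0,0,0,0],[0,0,0,0],[0,0,0,0],[0,0,0,0]]]' 0
python3 plan.py 464.5 308.3 204 34.2
python3 - <<'E'
from meas import *
for n in ['scene','top']:
    im,d=bot.capture(n)
    save('over19'+n,im[100:260,310:500] if n=='scene' else im[150:290,20:200],4)
E
```

```text
time: 37.18
tool_pos: [464.3, 307.9, 221.3]
tcp_rot: [1.372, 1.569, 0.397]
contact_force: [-1.5, -1.0, 5.3]
grip_width: 15.3
time: 37.85
tool_pos: [464.4, 307.9, 204.6]
tcp_rot: [1.383, 1.569, 0.408]
contact_force: [-0.7, -1.4, 9.2]
grip_width: 15.7
t 37.85 tcp [464.4 307.9 204.6] yaw 34.1 xaxis [ 0.002  0.001 -1.   ] w 15.7 F [-0.7 -1.4  9.2] j6 -0.15
turn rad -0.001 then cm x(down),y,z: [ 0.06  0.03 -0.03]
```

View pics/over19scene.png

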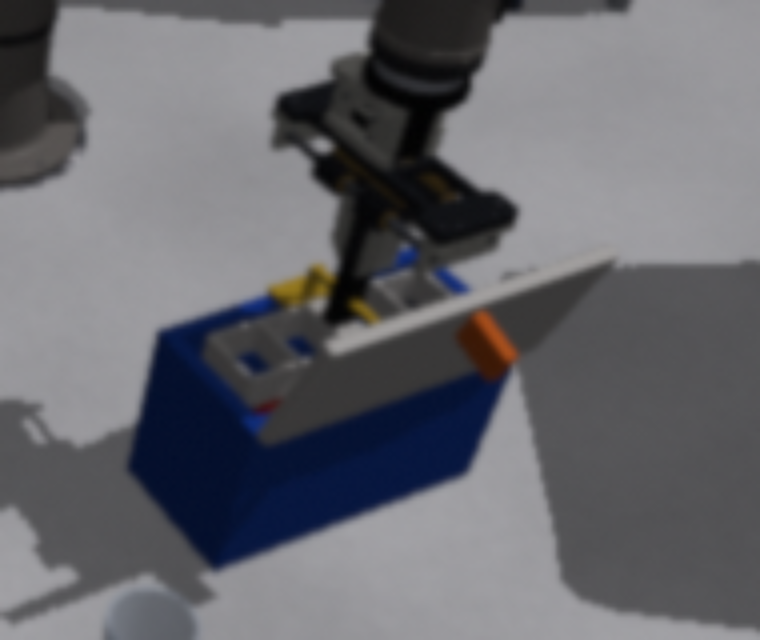

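View pics/over19top.png

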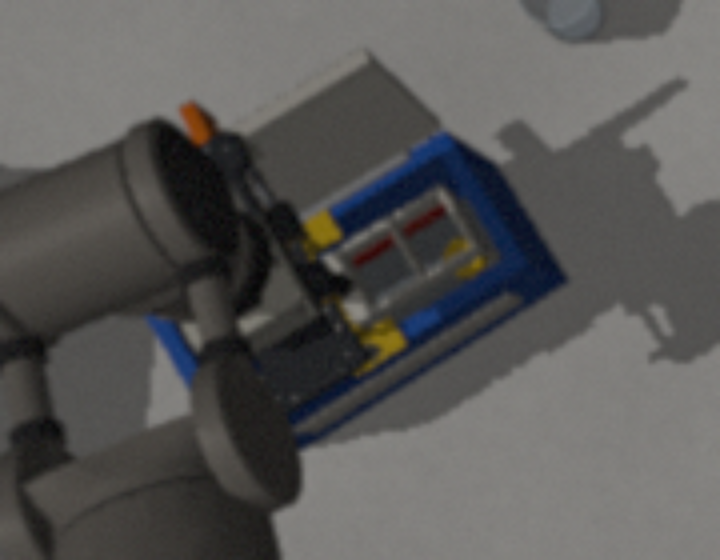

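Yellow has dropped too (seen on the floor through the slot at (462,258)). Lift the cup out.

```bash
python3 -m handwheel '[[[-0.5,0,0,0],[-0.8,0,0,0],[-1,0,0,0],[-1.5,0,0,0],[-2,0,0,0],[-2,0,0,0],[-2.5,0,0,0],[-0.5,0,0,0]]]' 0
python3 -m handwheel '[[[0,-0.8,1.3,0],[0,-1.6,2.6,0],[0,-1.6,2.6,0],[0,-1.6,2.6,0],[0,-1.6,2.6,0],[0,-1.6,2.6,0],[0,-0.8,1.3,0],[0,0,0,0]]]' 0
python3 plan.py 484 -314 310 34.2
python3 - <<'E'
from meas import *
for n in ['scene','top']:
    im,d=bot.capture(n)
    save('s20'+n,im)
    save('c20'+n,im[100:260,310:500] if n=='scene' else im[150:290,20:200],4)
E
```

```text
time: 38.62
tool_pos: [464.8, 308.2, 315.2]
tcp_rot: [1.426, 1.566, 0.451]
contact_force: [0.9, 0.5, -3.8]
grip_width: 15.3
time: 39.28
tool_pos: [471.7, 121.6, 310.5]
tcp_rot: [-1.485, 1.568, -2.463]
contact_force: [1.4, 0.1, -3.3]
grip_width: 15.4
t 39.28 tcp [471.7 121.6 310.5] yaw 33.9 xaxis [-0.002 -0.002 -1.   ] w 15.4 F [ 1.4  0.1 -3.3] j6 -0.5
turn rad -0.005 then cm x(down),y,z: [  0.05 -23.47  36.72]
```

View pics/s20scene.png

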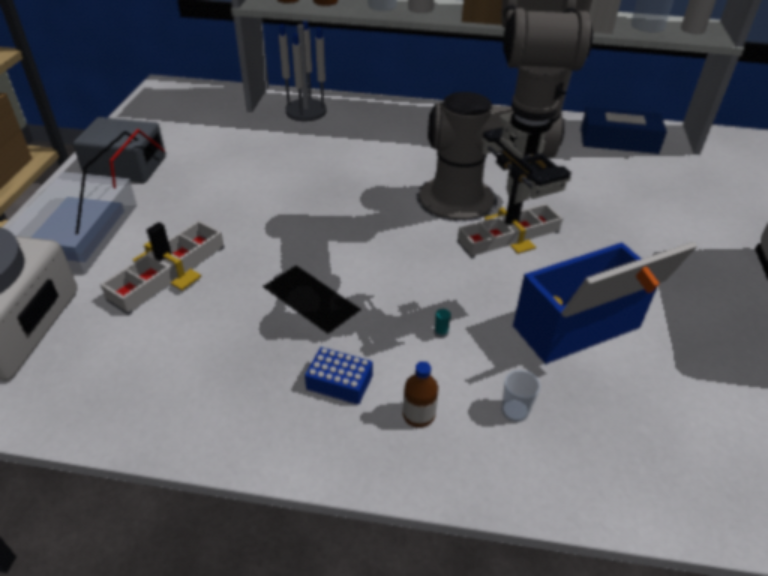

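View pics/c20top.png

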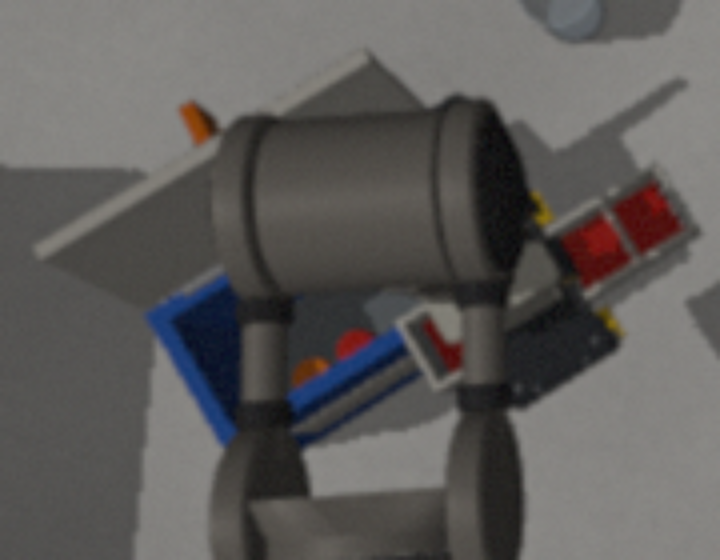

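```bash
python3 -m handwheel '[[[0,-1.2,1.9,0],[0,-1.8,2.8,0],[0,-1.8,2.8,0],[0,-1.8,2.8,0],[0,-1.8,2.8,0],[0,-1.8,2.8,0],[0,-1.0,1.6,0],[0,0,0,0]]]' 0
python3 plan.py 484 -314 310 34.2
python3 - <<'E'
from meas import *
for n in ['scene','top']:
    im,d=bot.capture(n); save('s21'+n,im)
    P=cloud(n,d);hsv=cv2.cvtColor(im,cv2.COLOR_RGB2HSV)
    # use colour + ray-plane at z=4 for sharper estimate
    h,w=d.shape; uu,vv=np.meshgrid(np.arange(w),np.arange(h)); Q=onz(n,np.c_[uu.ravel(),vv.ravel()],4).reshape(h,w,3)
    with np.errstate(invalid='ignore'):
        for th in (35,45):
            m=(abs(Q[...,0]-484)<130)&(abs(Q[...,1]+314)<140)&(hsv[...,2]<th)&(P[...,2]<20)
            k=cv2.connectedComponentsWithStats(m.astype(np.uint8)); i=1+np.argmax(k[2][1:,4]); mm=k[1]==i
            print(n,th,mm.sum(),rect(Q[mm]),Q[mm].mean(0))
    for r in bot.spot_point(n,'pad_top')[:1]: print('pad',r['conf'],onz(n,[r['point']],4))
E
```

```text
time: 40.05
tool_pos: [477.8, -85.5, 310.9]
tcp_rot: [-1.444, 1.569, -2.421]
contact_force: [0.1, 0.2, -3.4]
grip_width: 15.6
t 40.05 tcp [477.8 -85.5 310.9] yaw 34.0 xaxis [-0.001 -0.001 -1.   ] w 15.6 F [ 0.1  0.2 -3.4] j6 -0.93
turn rad -0.003 then cm x(down),y,z: [  0.09 -12.33  19.24]
scene 35 1246 (array([ 484., -314.]), 224.1, 104.6, 57.2) [ 487.47652834 -310.33622085    4.        ]
scene 45 1290 (array([ 484.4, -313.6]), 228.2, 107.2, 57.3) [ 487.82945945 -310.21779411    4.        ]
pad 0.75 [[ 491.68472101 -305.40178272    4.        ]]
top 35 1791 (array([ 485.8, -311.5]), 223.8, 103.0, 57.12) [ 485.02887202 -312.09547656    4.        ]
top 45 1834 (array([ 485.5, -311.9]), 225.1, 105.0, 57.1) [ 484.93272704 -312.04325644    4.        ]
pad 0.56 [[ 477.91402481 -317.32981252    4.        ]]
```

View pics/s21top.png

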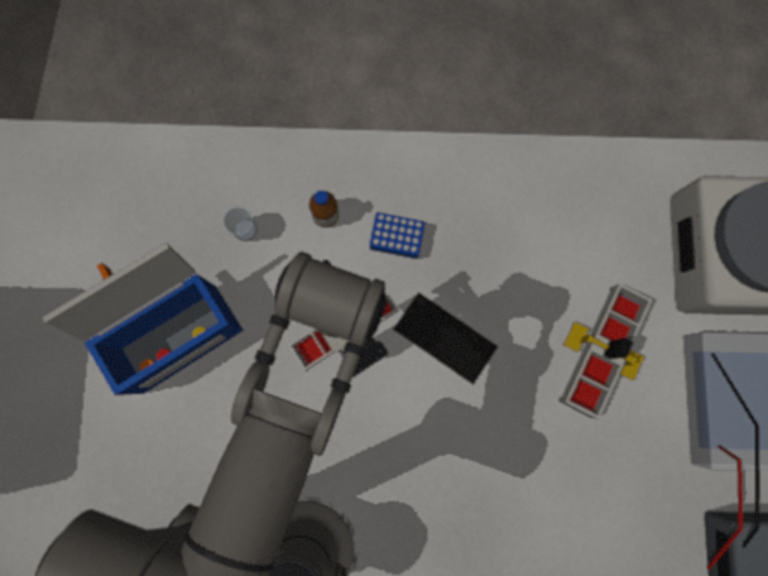

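Top view shows the three caps in the chest (145,365),(163,355),(198,332) and the full mat: centre (485,-312.5), long axis 57.2°. Carry the cup there.

```bash
python3 -m handwheel '[[[0,-1.6,2.5,0],[0,-2.0,3.1,0],[0,-2.0,3.1,0],[0,-2.0,3.1,0],[0,-2.0,3.1,0],[0,-1.6,2.5,0],[0,-1.1,1.8,0],[0,0,0,0]]]' 0
python3 -m handwheel '[[[0,0,0,0.1],[0,0,0,0.11],[0,0,0,0.11],[0,0,0,0.11],[0,0,0,0.11],[0,0,0,0.11],[0,0,0,0.11],[0,0,0,0.11]]]' 0
python3 -m handwheel '[[[0,0,0,0.11],[0,0,0,0.11],[0,0,0,0.077],[0,0,0,0],[0,0,0,0]]]' 0
python3 plan.py 485 -312.5 110 -32.8
```

```text
time: 40.92
tool_pos: [483.8, -313.8, 310.7]
tcp_rot: [-1.239, 1.569, -2.215]
contact_force: [0.5, 0.0, -3.4]
grip_width: 15.4
time: 41.58
tool_pos: [484.3, -308.8, 311.9]
tcp_rot: [-2.897, 1.57, 1.538]
contact_force: [-0.9, 1.2, -4.2]
grip_width: 15.8
time: 42.0
tool_pos: [484.1, -309.4, 311.9]
tcp_rot: [-2.676, 1.57, 1.47]
contact_force: [0.3, -0.2, -2.8]
grip_width: 15.2
t 42.0 tcp [ 484.1 -309.4  311.9] yaw -32.5 xaxis [ 0.  0. -1.] w 15.2 F [ 0.3 -0.2 -2.8] j6 -0.14
turn rad 0.006 then cm x(down),y,z: [20.19  0.24  0.21]
```

```bash
python3 -m handwheel '[[[2.5,0.2,0.2,0.006],[3,0,0,0],[3,0,0,0],[3,0,0,0],[3,0,0,0],[2.5,0,0,0],[1.5,0,0,0],[0,0,0,0]]]' 0
python3 -m handwheel '[[[0.5,0,0,0],[0.5,0,0,0],[0,0,0,0],[0,0,0,0],[0,0,0,0]]]' 0
python3 plan.py 485 -312.5 76.1 -32.8
python3 - <<'E'
from meas import *
im,d=bot.capture('scene'); save('p22',im[120:240,130:270],5)
E
```

```text
time: 42.67
tool_pos: [482.5, -311.4, 123.1]
tcp_rot: [-1.716, 1.563, 2.422]
contact_force: [-0.6, 1.8, -4.1]
grip_width: 15.7
time: 43.08
tool_pos: [484.5, -314.1, 117.8]
tcp_rot: [1.41, 1.569, -0.737]
contact_force: [-0.1, -0.6, -3.4]
grip_width: 15.5
t 43.08 tcp [ 484.5 -314.1  117.8] yaw -33.0 xaxis [ 0.001 -0.001 -1.   ] w 15.5 F [-0.1 -0.6 -3.4] j6 -0.13
turn rad -0.004 then cm x(down),y,z: [ 4.17 -0.04 -0.16]
```

View pics/p22.png

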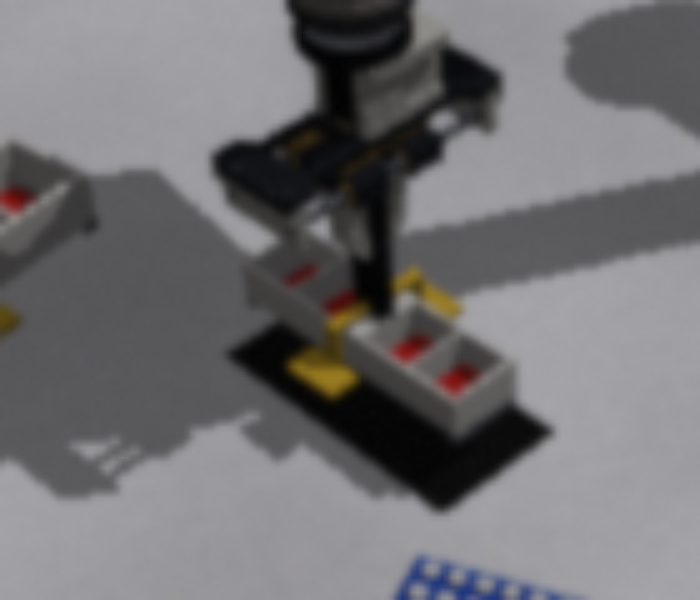

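```bash
python3 -m handwheel '[[[0.9,0,-0.16,-0.004],[0.9,0,0,0],[0.9,0,0,0],[0.8,0,0,0],[0.3,0,0,0],[0,0,0,0],[0,0,0,0]]]' 0
python3 -m handwheel '[[[0.2,0,0,0],[0.2,0,0,0],[0,0,0,0],[0,0,0,0]]]' 0
python3 plan.py 485 -312.5 76.1 -32.8
```

```text
time: 43.72
tool_pos: [484.9, -312.4, 78.6]
tcp_rot: [-1.465, 1.57, 2.674]
contact_force: [0.4, 0.8, -3.4]
grip_width: 15.7
time: 44.05
tool_pos: [485.9, -313.0, 76.2]
tcp_rot: [1.473, 1.568, -0.67]
contact_force: [1.0, 1.5, 3.3]
grip_width: 15.6
t 44.05 tcp [ 485.9 -313.    76.2] yaw -32.8 xaxis [ 0.002 -0.002 -1.   ] w 15.6 F [1.  1.5 3.3] j6 -0.13
turn rad -0.0 then cm x(down),y,z: [ 0.01 -0.1   0.  ]
```

Resting on the mat. Release, rise, and look.

```bash
python3 -m handwheel '[[[0,0,0,0],[0,0,0,0],[0,0,0,0],[0,0,0,0]]]' 0.45
python3 -m handwheel '[[[-1,0,0,0],[-2,0,0,0],[-3,0,0,0],[-3,0,0,0],[-3,0,0,0],[-3,0,0,0],[-3,0,0,0],[-3,0,0,0]]]'
python3 -m handwheel '[[[-3,0,-3,0],[-2,0,-3,0],[-1,0,-3.5,0],[0,0,-3.5,0],[0,0,-3.5,0],[0,0,-3.5,0],[0,0,0,0]]]'
python3 - <<'E'
from meas import *
for n in ['scene','top']:
    im,d=bot.capture(n); save('s23'+n,im)
    P=cloud(n,d);z=P[...,2];x=P[...,0];y=P[...,1];hsv=cv2.cvtColor(im,cv2.COLOR_RGB2HSV)
    with np.errstate(invalid='ignore'):
        reg=(x>380)&(x<600)&(y<-180)&(y>-440)
        mw=reg&(z>30)&(z<46)&(hsv[...,1]<60); print('walls',mw.sum(),rect(P[mw]))
    s=im[140:240,130:260] if n=='scene' else im[170:300,230:370]
    cv2.imwrite(f'pics/c23_{n}.png',cv2.resize(s[:,:,::-1],None,fx=5,fy=5))
E
python3 plan.py 582 391 374 -55.8
```

```text
time: 44.38
tool_pos: [484.6, -312.3, 74.6]
tcp_rot: [-1.477, 1.57, 2.662]
contact_force: [-0.2, -0.4, 0.1]
grip_width: 37.2
time: 45.05
tool_pos: [484.6, -312.2, 287.3]
tcp_rot: [1.223, 1.57, -0.921]
contact_force: [0.3, 0.1, 0.1]
grip_width: 41.7
time: 45.63
tool_pos: [595.2, -139.2, 344.6]
tcp_rot: [-2.993, 1.568, 1.153]
contact_force: [0.0, -0.5, 0.7]
grip_width: 41.0
walls 423 (array([ 487.7, -314.5]), 219.8, 64.5, 57.13)
walls 265 (array([ 488.7, -313.3]), 213.1, 59.6, 57.53)
t 45.73 tcp [ 593.3 -143.6  344.6] yaw -32.7 xaxis [-0. -0. -1.] w 41.4 F [-0.1 -0.5 -0. ] j6 0.21
turn rad 0.403 then cm x(down),y,z: [ -2.94 -44.85 -29.12]
```

View pics/c23_top.png

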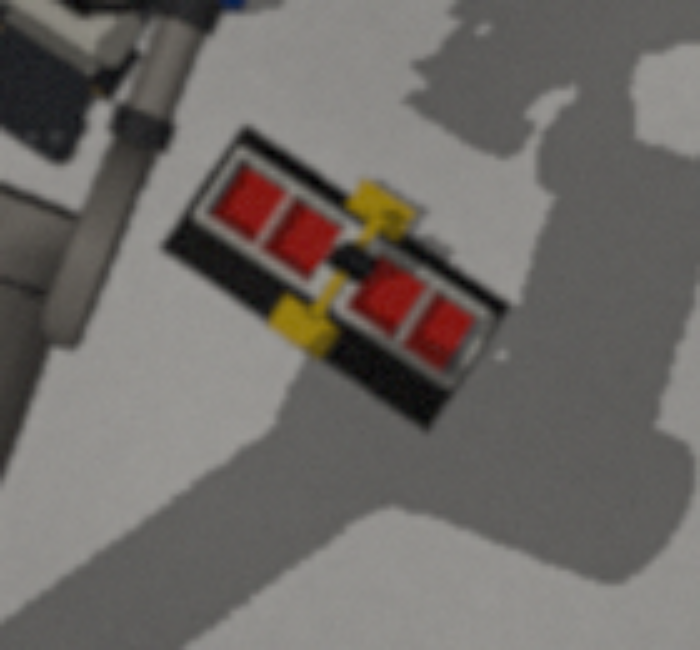

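View pics/s23scene.png

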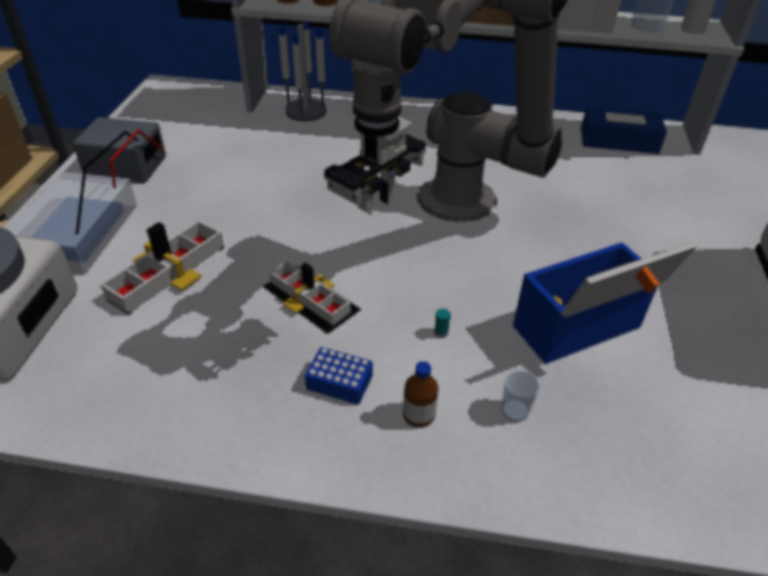

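Cup is empty, centred on the mat within ~3 mm and 0.3°. Now return to the fin to shut the lid.

```bash
python3 -m handwheel '[[[-1,0,0,0.1],[-1,0,0,0.1],[-1,0,0,0.1],[0,0,0,0.103],[0,-2.8,-1.8,0],[0,-3.3,-2.15,0],[0,-3.3,-2.15,0],[0,-3.3,-2.15,0]]]' 0.45
python3 -m handwheel '[[[0,-3.3,-2.15,0],[0,-3.3,-2.15,0],[0,-3.3,-2.15,0],[0,-3.3,-2.15,0],[0,-3.3,-2.15,0],[0,-3.3,-2.15,0],[0,-3.3,-2.15,0],[0,-3.3,-2.15,0]]]'
python3 -m handwheel '[[[0,-2.8,-1.8,0],[0,-2.4,-1.5,0],[0,0,0,0],[0,0,0,0]]]'
python3 plan.py 582.5 391 300 -55.8
python3 - <<'E'
from meas import *
for n in ['scene','top']:
    im,d=bot.capture(n); save('c24'+n,im[100:260,310:500] if n=='scene' else im[150:290,20:200],4)
    P=cloud(n,d);hsv=cv2.cvtColor(im,cv2.COLOR_RGB2HSV)
    with np.errstate(invalid='ignore'):
        mo=(hsv[...,0]<16)&(hsv[...,1]>150)&(P[...,1]>330)&(P[...,1]<500)&(P[...,0]>530)&(P[...,2]>200); print('fin',mo.sum(),P[mo].mean(0),np.ptp(P[mo],axis=0))
E
```

```text
time: 46.4
tool_pos: [589.4, 6.2, 374.9]
tcp_rot: [1.287, 1.57, -1.263]
contact_force: [1.2, 0.1, -0.2]
grip_width: 41.4
time: 47.07
tool_pos: [584.8, 321.6, 375.1]
tcp_rot: [2.014, 1.57, -0.535]
contact_force: [1.0, 0.1, 0.9]
grip_width: 41.2
time: 47.4
tool_pos: [583.2, 383.2, 373.5]
tcp_rot: [0.299, 1.569, -2.247]
contact_force: [-0.0, -0.7, 0.2]
grip_width: 41.3
t 47.4 tcp [583.2 383.2 373.5] yaw -55.9 xaxis [-0.001 -0.001 -1.   ] w 41.3 F [-0.  -0.7  0.2] j6 1.45
turn rad -0.001 then cm x(down),y,z: [ 7.35 -0.69 -0.38]
fin 139 [578.34366049 379.660018   257.60460572] [59.08974298 31.15775022 33.87583253]
fin 44 [580.46163215 383.56004202 270.83687719] [ 32.65384305  48.99769795 311.49704961]
```

View pics/c24scene.png

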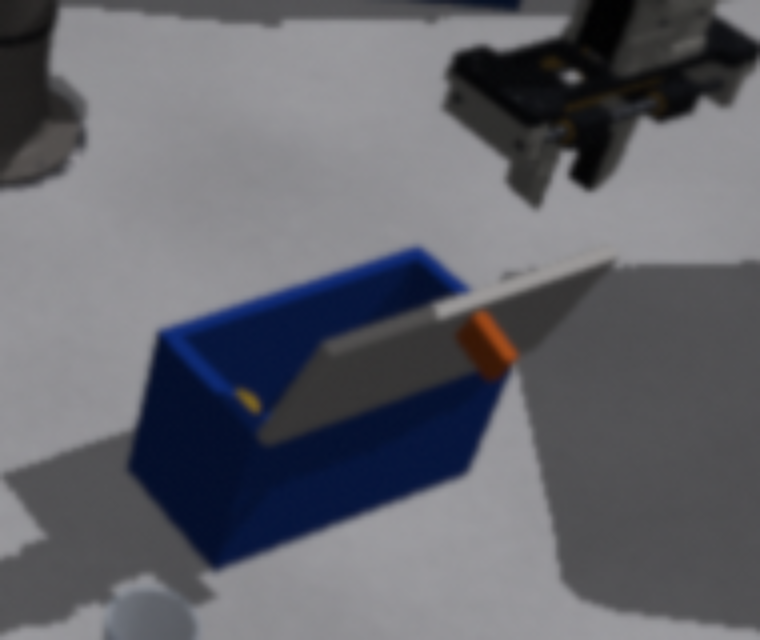

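```bash
python3 -m handwheel '[[[0,-0.6,-0.3,0],[2,0,0,0],[2,0,0,0],[1,0,0,0],[0,0,0,0],[0,0,0,0]]]'
python3 plan.py 582.5 391 230 -55.8
python3 - <<'E'
from meas import *
im,d=bot.capture('scene'); save('c25',im[100:260,310:500],4)
E
```

```text
time: 48.0
tool_pos: [582.3, 388.8, 324.9]
tcp_rot: [0.583, 1.571, -1.965]
contact_force: [0.9, -0.7, 0.5]
grip_width: 41.3
t 48.0 tcp [582.3 388.8 324.9] yaw -56.0 xaxis [-0. -0. -1.] w 41.3 F [ 0.9 -0.7  0.5] j6 1.46
turn rad -0.004 then cm x(down),y,z: [ 9.49 -0.17 -0.14]
```

View pics/c25.png

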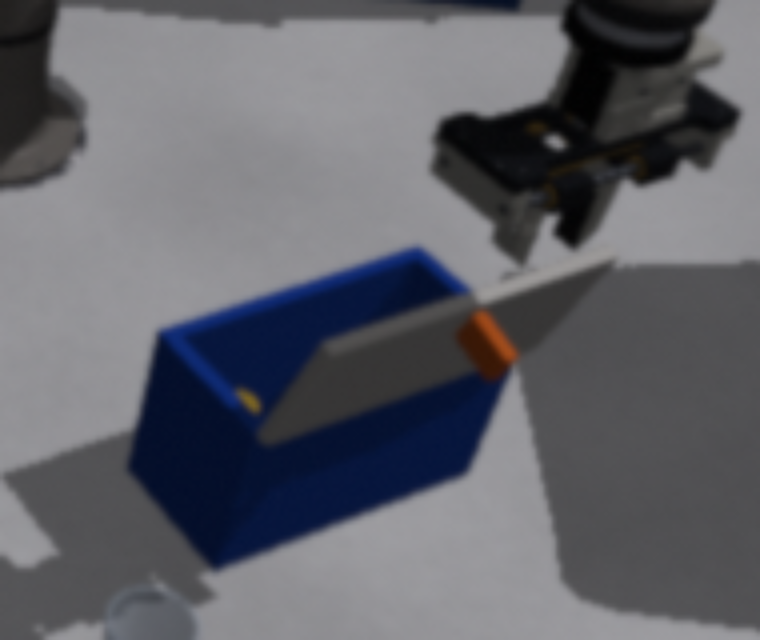

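```bash
python3 -m handwheel '[[[1.5,-0.15,-0.1,0],[2,0,0,0],[1.5,0,0,0],[1,0,0,0],[0,0,0,0],[0,0,0,0]]]'
python3 plan.py 582.5 391 230 -55.8
python3 -m handwheel '[[[1,0,0,0],[1,0,0,0],[1,0,0,0],[0.3,0,0,0],[0,0,0,0],[0,0,0,0]]]'
python3 plan.py 582.5 391 230 -55.8
python3 - <<'E'
from meas import *
im,d=bot.capture('scene'); save('c26',im[100:260,310:500],4)
E
```

```text
time: 48.55
tool_pos: [582.5, 391.6, 265.5]
tcp_rot: [2.959, 1.57, 0.412]
contact_force: [0.1, -1.0, -0.5]
grip_width: 41.1
t 48.55 tcp [582.5 391.6 265.5] yaw -55.9 xaxis [ 0.001  0.    -1.   ] w 41.1 F [ 0.1 -1.  -0.5] j6 1.46
turn rad -0.003 then cm x(down),y,z: [3.55 0.05 0.03]
time: 49.05
tool_pos: [582.1, 391.7, 231.5]
tcp_rot: [1.229, 1.571, -1.318]
contact_force: [0.6, -0.3, 0.8]
grip_width: 41.5
t 49.05 tcp [582.1 391.7 231.5] yaw -55.9 xaxis [ 0. -0. -1.] w 41.5 F [ 0.6 -0.3  0.8] j6 1.46
turn rad -0.002 then cm x(down),y,z: [0.15 0.08 0.01]
```

View pics/c26.png

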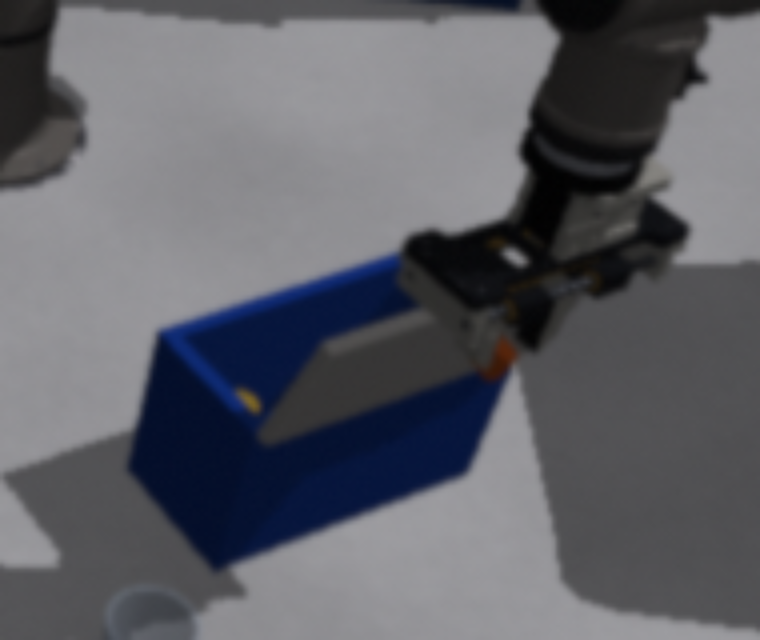

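Fin (500,360) is between the fingers. Grip and run the arc back.

```bash
python3 -m handwheel '[[[0.15,0,0,0],[0,0,0,0],[0,0,0,0],[0,0,0,0],[0,0,0,0],[0,0,0,0],[0,0,0,0]]]' 0
python3 -m handwheel '[[[-0.34,0,0.5,0],[-0.33,0,0.5,0],[-0.45,0,0.88,0],[-0.44,0,0.88,0],[-0.29,0,0.95,0],[-0.28,0,0.95,0],[0,0,0,0]]]' 0
python3 -m handwheel '[[[-0.12,0,0.98,0],[-0.11,0,0.98,0],[0.06,0,0.98,0],[0.06,0,0.98,0],[0.22,0,0.96,0],[0.22,0,0.96,0],[0,0,0,0]]]' 0
python3 plan.py 435 289.9 184.4 -55.8
python3 - <<'E'
from meas import *
im,d=bot.capture('scene'); save('c27',im[100:260,310:500],4)
E
```

```text
time: 49.68
tool_pos: [582.7, 390.8, 230.0]
tcp_rot: [1.696, 1.569, -0.852]
contact_force: [2.9, -3.6, 0.4]
grip_width: 13.6
time: 50.27
tool_pos: [543.6, 364.1, 252.0]
tcp_rot: [2.008, 1.568, -0.54]
contact_force: [5.1, -4.5, -0.2]
grip_width: 13.8
time: 50.85
tool_pos: [496.0, 331.5, 251.2]
tcp_rot: [2.602, 1.564, 0.055]
contact_force: [3.2, -6.2, 11.4]
grip_width: 13.7
t 50.85 tcp [496.  331.5 251.2] yaw -56.0 xaxis [ 0.007  0.    -1.   ] w 13.7 F [ 3.2 -6.2 11.4] j6 1.44
turn rad -0.003 then cm x(down),y,z: [6.68 0.01 7.39]
```

View pics/c27.png

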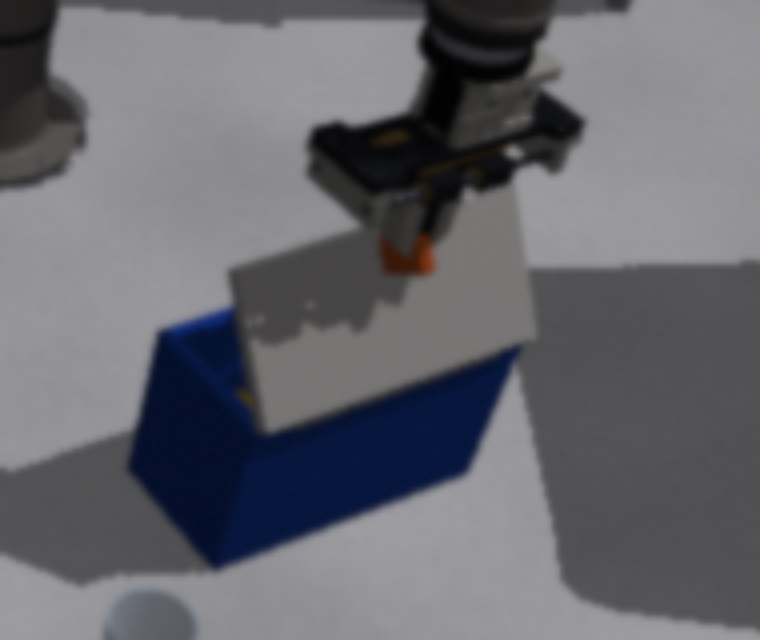

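```bash
python3 -m handwheel '[[[0.39,0,0.92,0],[0.39,0,0.92,0],[0.54,0,0.84,0],[0.54,0,0.84,0],[0.68,0,0.74,0],[0.68,0,0.74,0],[0,0,0,0]]]' 0
python3 plan.py 435 289.9 184.4 -55.8
python3 -m handwheel '[[[0.79,0,0.6,0],[0.79,0,0.59,0],[0.88,0,0.45,0],[0.85,0,0.43,0],[0,0,0,0],[0,0,0,0]]]' 0
python3 plan.py 435 289.9 184.4 -55.8
```

```text
time: 51.48
tool_pos: [452.2, 301.6, 217.2]
tcp_rot: [0.943, 1.566, -1.604]
contact_force: [-5.5, -14.5, 14.8]
grip_width: 13.8
t 51.48 tcp [452.2 301.6 217.2] yaw -55.9 xaxis [-0.    -0.005 -1.   ] w 13.8 F [ -5.5 -14.5  14.8] j6 1.43
turn rad -0.002 then cm x(down),y,z: [ 3.28 -0.    2.08]
time: 51.98
tool_pos: [434.9, 289.7, 182.3]
tcp_rot: [0.472, 1.563, -2.075]
contact_force: [-3.1, -15.9, 5.1]
grip_width: 13.8
t 51.98 tcp [434.9 289.7 182.3] yaw -55.9 xaxis [-0.004 -0.007 -1.   ] w 13.8 F [ -3.1 -15.9   5.1] j6 1.42
turn rad -0.002 then cm x(down),y,z: [-0.21 -0.01 -0.02]
```

Release, rise straight, back off, and check.

```bash
python3 -m handwheel '[[[0,0,0,0],[0,0,0,0],[0,0,0,0],[0,0,0,0],[0,0,0,0]]]' 0.5
python3 -m handwheel '[[[-1,0,0,0],[-2,0,0,0],[-3,0,0,0],[-3,0,0,0],[-3,0,0,0],[-2,0,0,0],[0,0,0,0]]]'
python3 -m handwheel '[[[0,3.5,0,0],[0,3.5,0,0],[0,3.5,0,0],[0,3.5,0,0],[0,3.5,0,0],[0,3.5,0,0],[0,2,0,0],[0,0,0,0]]]'
python3 - <<'E'
from meas import *
for n in ['scene','top']:
    im,d=bot.capture(n); save('s28'+n,im)
    P=cloud(n,d);z=P[...,2];x=P[...,0];y=P[...,1];hsv=cv2.cvtColor(im,cv2.COLOR_RGB2HSV)
    with np.errstate(invalid='ignore'):
        reg=(x>380)&(x<600)&(y<-180)&(y>-440)
        mw=reg&(z>30)&(z<46)&(hsv[...,1]<60); print('walls',mw.sum(),rect(P[mw]))
        m=(z>160)&(z<190)&(y>150)&(y<470)&(x>330)&(x<620)&(hsv[...,1]<40); print('lid',m.sum(),rect(P[m]),np.percentile(z[m],[5,50,95]))
        A=np.c_[P[m][:,:2],np.ones(m.sum())]; print('slope',np.linalg.lstsq(A,z[m],rcond=None)[0])
E
python3 plan.py 435 289.9 184.4 -55.8
```

```text
time: 52.4
tool_pos: [436.5, 293.6, 182.6]
tcp_rot: [-2.265, 1.57, 1.472]
contact_force: [-0.7, 0.7, -0.2]
grip_width: 42.7
time: 52.98
tool_pos: [438.0, 294.2, 328.3]
tcp_rot: [3.004, 1.561, 0.457]
contact_force: [0.2, -0.0, 0.6]
grip_width: 46.1
time: 53.65
tool_pos: [567.1, 99.1, 321.4]
tcp_rot: [0.314, 1.569, -2.237]
contact_force: [-0.7, -0.0, -0.2]
grip_width: 45.8
walls 409 (array([ 488.7, -315.3]), 218.0, 65.9, 57.1)
lid 2423 (array([472.4, 311.6]), 138.8, 270.8, 34.71) [165.62220722 173.62904686 176.74536963]
slope [-2.39839254e-02 -1.53461500e-02  1.89350064e+02]
walls 250 (array([ 488.8, -313.5]), 213.6, 59.5, 57.17)
lid 2050 (array([472.6, 313.4]), 136.2, 267.2, 34.55) [168.79439399 174.07014001 178.41977132]
slope [-5.27459037e-03 -5.43718491e-03  1.78131587e+02]
t 53.75 tcp [565.3 102.4 322. ] yaw -56.0 xaxis [-0.001  0.    -1.   ] w 46.2 F [-0.3  1.   0.2] j6 1.02
turn rad -0.004 then cm x(down),y,z: [ 13.76 -22.83   0.24]
```

View pics/s28scene.png

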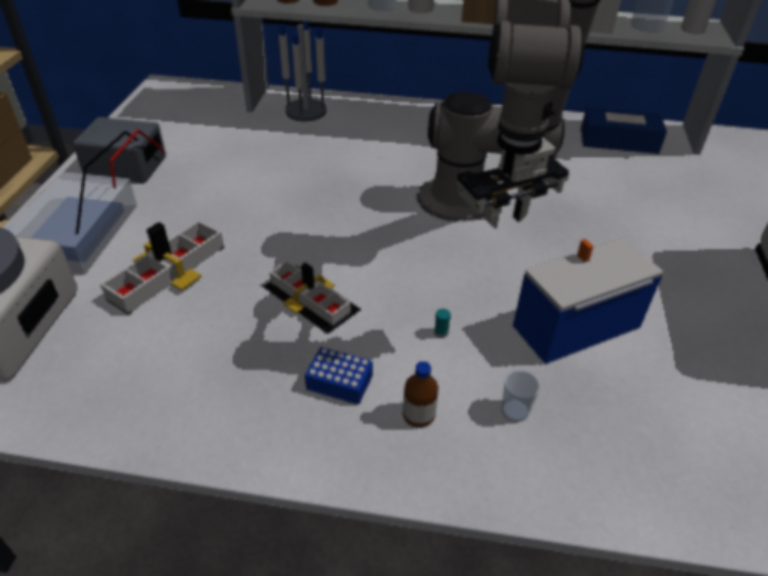

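View pics/s28top.png

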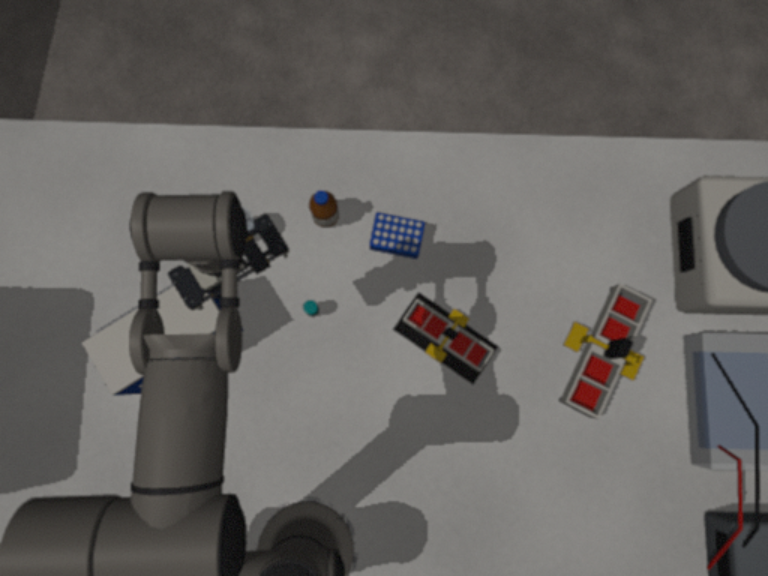

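```bash
python3 -c "
from plant import bot
print(bot.close_job())"
```

```text
the job is handed in; nothing more can be done
None
```

The job is done and handed in at about 54 s of robot time, with no verdict returned.

**What I did**
- **Loading:** Three pots were present: red, orange and yellow. I saw no green pot and left the turquoise look-alike alone. With the chest shut, I stood all three in the small cup.
- **Release:** I opened the lid back towards its stop. It stayed leaning back on its own. I did not measure the lid angle, only saw it in the picture. I then pressed the cup on the chest rim. Red and orange dropped on the first press. Yellow hung tilted in its slot and dropped on a second press.
- **Return:** I put the empty cup back on its mat, then shut the lid with the fin.

**Last checks**
- **Pots:** After the cup was lifted out, the top view showed all three caps inside the chest and the cup empty.
- **Lid:** It measured 174 mm high, the same as at the start. The top camera shows it flat. The scene camera fits a slope of about 1.6°, and I did not check whether it read the same at the start.
- **Cup:** Its long axis is at 57.1°, against 57.2° for the mat. The cameras put it about 3–4 mm off the mat's centre, while the arm's position at release suggests under 1 mm.
- **Other things:** The bottle, tip box, beaker, large cup and turquoise pot look unmoved in the pictures, and the gripper was open and clear of everything.
- **Forces:** The most I saw in a printed reading was about 21 N at the wrist, while shutting the lid.

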